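# Charge a finishing barrel and lock its lid

## Robot

A 7-joint arm with a two-finger parallel gripper is mounted at the origin on a cart in front of the work surface, level with it; the furniture and walls round the work are solid. World frame = base frame: x ahead of the robot, y to its left, z up, the work surface at z = 0. Lengths are in m, angles in degrees, forces in N, time in s.
With the tool pointing down it reaches from about 0.4 to 0.875 m from the base axis. Payload 4.4 kg.
Tool frame: the origin (TCP) lies on the centre line of the jaws, within the pads' length; the fingertips stand 19 mm ahead of it and the grasp point (between the pads) is the TCP (tcp_to_tips is the distance from the TCP to the fingertips, in m); z points along the fingers, y is the line along which they close (so a half turn about z gives the same grasp; the last joint's range is limited). The gripper opens to 85 mm and grips with 20 to 120 N. Pads are 22 mm wide; open, the fingers measure 114 mm over their backs; the gripper's body (76 mm by 85 mm) begins 54 mm behind the grasp point. The pads swing forward as they close: fully open they stand 13 mm farther back than shut.
Start: joints at [67.62, 36.005, 2.206, 86.941, -1.547, 57.084, -1.146], TCP at [0.207, -0.616, 0.214] pointing down, gripper open.
Joint ranges: [-175.42, 175.42], [-21.48, 121.26], [-71.46, 75.88], [10.55, 141.38], [-63.04, 243.04], [13.31, 113.54], [-168.57, 168.57]. Speed limits (degrees/s): [147.25, 147.25, 180, 180, 180, 180, 180].

## Interface

Orientations are given as [roll, pitch, yaw] about the fixed x, y, z axes, in that order (R = Rz(yaw) Ry(pitch) Rx(roll)).
In Python, from station import * gives the robot as it stands.
- The arm moves only by the shell command python3 -m creep 'ROWS'. ROWS is a JSON object of lists of equal length, an entry for each row: "hand": the opening, from -1 (shut) to 1 (fully open); "xyz": the shift along the tool's x, y, z each as a share of 0.05 m, from -1 to 1, a list of three; "delta_rot": the turn, a rotation vector about the tool's x, y, z each as a share of 8 degrees, from -1 to 1, a list of three. A call has 1 to 5 rows; each row shifts and turns the commanded pose from where the row before left it, along the tool's axes as they then stand; what a row does not reach is not made up. A row lasts 1/8 s, in which the tool goes at most 62.5 mm and 10.7 degrees, less where a joint would pass 70% of its speed; a pose out of reach is approached as far as the arm can. A call with a number of a shift or a turn outside -1 to 1 is refused whole. A call with a gripper value outside its range is refused whole. The fingers move at their own pace and stop on an object; the grip force is fixed at half the most. Time passes only in rows, so rows that do not move let the fingers close. It gives the time, the measured TCP pose, the force, the opening and the grip force at its end, in the units of the state.
- get_obs(): the state, without advancing time (a new reading comes with each control period).
- read_camera(name): name is "side" or "top"; returns the picture (384x512x3 uint8, red, green, blue); there is no depth.
- camera_model(name): a dict with "mtx" (3x3 intrinsics, pixels), "cam_to_world" (4x4, takes a point from camera to world coordinates). Camera axes: x right, y up, looking along -z (the intrinsics and any distortion apply to the point x, -y, -z); pixel columns grow to the right and rows downward; lengths in m; the calibration is good to about 2 mm. A picture is of the moment at which its call begins. camera_model takes no time and is no camera call.
- sign_off(): hands the job in; it is judged then, once.
Trained networks look in the newest picture that a camera, given by its name, has taken for a name from the list of things; names that differ only in an ending like _2 or _b are one class to them, and where a whole thing is asked for, a point or a joint stands for the part that bears it (a point fixed in the world has none). Each returns a list of dicts, best first, with "conf" (0 to 1); they miss things now and then, are a little off and sometimes report something else, mostly with a low value. They report only what shows in the picture. A call takes as long as a camera call.
- masks_of(target, camera): "region" (384x512 bool, what is visible of it) and "pixel" ([column, row] in pixels, amid what is visible of it).
The state is a dict: "time_s": time; "joint_pos": joint angles; "joint_vel": joint speeds; "joint_torque": joint torques, N m; "eef_pos": TCP position; "tcp_rot": TCP orientation; "contact_force": force on the tool from outside, world axes, zero at the start; "ft_torque": the same for the moment, N m; "finger_gap": opening from 0.0 (shut) to 1.0 (fully open); "finger_force": force on a finger pad.
Only numpy, scipy, OpenCV 4.12 (cv2) and the standard library are available. Lean on these libraries where they do the work, as an engineer would, in place of code of your own. Each camera call takes 0.05 s, during which the arm holds its last target. There are 200 camera calls.

## Task

Charge the finishing barrel: stand the funnel in its mouth, pour all the ceramic chips from the scoop and drop the loose ones from the counter in through it, then stand the funnel and the scoop back upright on the counter clear of the barrel. Swing the lid shut, and only then wind the castle nut down to the last position before it runs tight in which its slots line up with the cross hole of the stud, and push the locking pin through up to its head. Leave the mug, the two jars and the plaster model standing where they are.

Things in the scene. Friction and masses are not known exactly. Their poses are not given: they have to be found in the camera images.
- barrel: Grey six-sided barrel under an aluminium frame plate (118 x 272 mm, top 112 mm up), fixed upright on the counter. Origin on the counter under the mouth's middle; y runs from the stud (y -102 mm) over the mouth to the lid's pivot (y +102), x is the way of the stud's cross hole. The mouth is a round hole 67 mm wide in the plate; the barrel inside is 100 mm wide, its floor 20 mm up.
- mouth (a point): Centre of the barrel's mouth, at the top of the frame plate, 112 mm above the counter. Axes as the barrel's.
- stud_hole (a point): Middle of the cross hole through the threaded steel stud (20 mm thick), 45 mm above the frame plate. The hole is 11 mm wide and high and runs along the barrel's x; the stud ends 18 mm above this point. Axes as the barrel's. There is free room for the pin to go in from the -x side (the robot's side), its tip towards +x.
- lid (a joint): Swing lid, angle about its upright pivot, rad: 0 = shut over the mouth (end stop), hooked round the stud under the nut; grows anticlockwise seen from above, to 1.9 (open, behind the barrel). Friction 0.1 N m; stays where left. It swings level 1.5 mm above the frame plate, so what stands in the mouth blocks it. Its disc is 84 mm wide, 9 mm thick.
- lid_knob (a point): Middle of the black round upright knob on the lid's disc, 26 mm thick, 37 mm high (18.5 mm above and below this point). It lies 102 mm from the pivot, in the direction of the barrel's -y axis turned anticlockwise by the lid's angle. Its axes turn with the lid; with the lid shut they are the barrel's.
- nut (a joint): Castle nut on the stud, angle, rad. 0 = the last position before it runs tight on the lid in which slots line up with the cross hole (they do at every multiple of 1.047). Clockwise seen from above lowers the value and the nut, 8 mm a turn; end stop (tight) at -0.35. Starts 5.7 to 8.3 up. Friction 0.08 N m; stays where left. The pin enters within about 0.1 rad of a line-up.
- nut_grip (a point): On the nut's axis, at the top of its hexagonal part, 46 mm over flats, 53 over corners, 27 mm high, all below this point; above stand six blocks 15 mm high with six slots between them, each over the middle of a flat. Turns with the nut; x points along a slot and square out of a flat (as do directions 60 degrees apart). With the nut at 0 it is 5.5 mm below stud_hole, axes as the barrel's.
- funnel: White wide-stem funnel, 100 g: stem 58 mm wide outside (52 inside), 30 mm long, then a cone to a 120 mm rim; 77 mm high. Origin at the centre of the stem's lower end, z up its axis. It stands upright on its stem. Set in the barrel's mouth it hangs by its cone, the origin about 35 mm below the frame plate's top, the rim 42 mm above it.
- funnel_ear (a point): Middle of the funnel's upright flat ear, at (-77, 0, 60) mm in the funnel's frame: 12 mm thick (along y), 34 mm long (along x, outside the rim), 36 mm high (18 mm above and below this point). Grip it from above across its 12 mm.
- scoop: Aluminium portion scoop, 140 g: tray 116 x 64 mm, floor 3 mm thick, walls 27 mm high at both sides and the back; open at its nose, the -x end. Origin under the middle of its floor, z up. Chips slide out once the nose is tipped down 30 to 40 degrees.
- scoop_handle (a point): Middle of the free part of the scoop's black bar handle, at (10, 0, 61) mm in the scoop's frame. The bar runs along the scoop's x from -16 to +64 mm, is 14 mm thick (along y) and 18 mm high, 49 mm clear above the tray's floor.
- pin: Locking pin, 35 g: steel shank 7 mm thick with a pointed end and a flat black head 36 mm long (along the shank), 20 mm wide, 24 mm high. Origin under the middle of the head; the shank runs along +x at 12 mm height, from the head's face (x 18 mm) to the tip (x 78 mm). Lies on the counter on its head, z up.
- pin_tip (a point): Tip of the pin's shank, at (78, 0, 12) mm in the pin's frame.
- chip_1: Brown ceramic finishing chip, a short cylinder 22 mm across and 16 mm high, loose, 15 g. Origin at the centre of one end face (the lower one at the start); the chip reaches from there 16 mm along its z axis. Starts lying flat in the scoop. May be absent.
- chip_2: Brown ceramic finishing chip, a short cylinder 22 mm across and 16 mm high, loose, 15 g. Origin at the centre of one end face (the lower one at the start); the chip reaches from there 16 mm along its z axis. Starts lying flat in the scoop. May be absent.
- chip_3: Brown ceramic finishing chip, a short cylinder 22 mm across and 16 mm high, loose, 15 g. Origin at the centre of one end face (the lower one at the start); the chip reaches from there 16 mm along its z axis. Starts lying flat in the scoop. May be absent.
- chip_4: Brown ceramic finishing chip, a short cylinder 22 mm across and 16 mm high, loose, 15 g. Origin at the centre of one end face (the lower one at the start); the chip reaches from there 16 mm along its z axis. Starts lying flat in the scoop. May be absent.
- chip_5: Brown ceramic finishing chip, a short cylinder 22 mm across and 16 mm high, loose, 15 g. Origin at the centre of one end face (the lower one at the start); the chip reaches from there 16 mm along its z axis. Starts lying flat on the counter in front of the barrel. May be absent.
- chip_6: Brown ceramic finishing chip, a short cylinder 22 mm across and 16 mm high, loose, 15 g. Origin at the centre of one end face (the lower one at the start); the chip reaches from there 16 mm along its z axis. Starts lying flat on the counter in front of the barrel. May be absent.
- chip_7: Brown ceramic finishing chip, a short cylinder 22 mm across and 16 mm high, loose, 15 g. Origin at the centre of one end face (the lower one at the start); the chip reaches from there 16 mm along its z axis. Starts lying flat on the counter in front of the barrel. May be absent.
- mug: White mug with a handle, 97 mm high. To be left alone.
- arch_model: Plaster model of a dental arch, 50 x 61 x 31 mm. To be left alone.
- paste_jar: White jar with a lid, 51 mm wide, 46 mm high. To be left alone.
- sep_jar: Jar with a black lid, 44 mm wide, 52 mm high. To be left alone.

How it is judged (in metres and radians):
On the way, in this order (a step that is already met when the one before it is completed fails the run):
1. the funnel stands in the barrel's mouth (horizontal distance between funnel and mouth below 0.012 m and z of funnel in the frame of mouth below -0.025 m and angle between funnel's own z axis and vertical below 0.15 rad), for 0.2 s.
2. all chips are in the barrel while the funnel is still in the mouth (all of step 1 and horizontal distance between each of chip_1, chip_2, chip_3, chip_4, chip_5, chip_6, chip_7 and mouth below 0.06 m and z of chip_1 in the frame of mouth between -0.12 and -0.03 m and z of chip_2 in the frame of mouth between -0.12 and -0.03 m and z of chip_3 in the frame of mouth between -0.12 and -0.03 m and z of chip_4 in the frame of mouth between -0.12 and -0.03 m and z of chip_5 in the frame of mouth between -0.12 and -0.03 m and z of chip_6 in the frame of mouth between -0.12 and -0.03 m and z of chip_7 in the frame of mouth between -0.12 and -0.03 m), for 0.2 s.
3. the funnel is out and the lid is shut, with the nut still up (value of joint lid below 0.05 rad and horizontal distance between funnel and mouth above 0.12 m and value of joint nut above 2 rad), for 0.2 s.
4. the nut is wound down to its last line-up with the lid shut and the pin not yet in (value of joint nut between -0.2 and 0.2 rad and value of joint lid below 0.05 rad and distance between pin_tip and stud_hole above 0.045 m), for 0.2 s.
At the end, for the whole second after the job is handed in: All chips present are in the barrel; lid within 0.05 rad of shut; nut within 0.2 rad of its last line-up (0); pin along the cross hole, its tip over 24 mm past the stud's middle; funnel and scoop at rest upright (0.1 rad) on the counter, over 120 mm from the mouth's axis (horizontal distance between each of chip_1, chip_2, chip_3, chip_4, chip_5, chip_6, chip_7 and mouth below 0.06 m and z of chip_1 in the frame of mouth between -0.12 and -0.03 m and z of chip_2 in the frame of mouth between -0.12 and -0.03 m and z of chip_3 in the frame of mouth between -0.12 and -0.03 m and z of chip_4 in the frame of mouth between -0.12 and -0.03 m and z of chip_5 in the frame of mouth between -0.12 and -0.03 m and z of chip_6 in the frame of mouth between -0.12 and -0.03 m and z of chip_7 in the frame of mouth between -0.12 and -0.03 m and value of joint lid below 0.05 rad and value of joint nut between -0.2 and 0.2 rad and x of pin_tip in the frame of stud_hole above 0.024 m and y of pin_tip in the frame of stud_hole between -0.008 and 0.008 m and z of pin_tip in the frame of stud_hole between -0.012 and 0.012 m and angle between the x axis of pin and the x axis of stud_hole, either way round below 0.25 rad and linear speed of each of pin, funnel, scoop below 0.02 m/s and height (world z) of funnel between -0.006 and 0.006 m and angle between each of funnel, scoop's own z axis and vertical below 0.1 rad and height (world z) of scoop between -0.006 and 0.006 m and horizontal distance between each of funnel, scoop and mouth above 0.12 m); the robot touches nothing.
It fails at once if the mug is shoved more than 30 mm or lifted or tipped (distance of mug from where it was at the start of the episode above 0.03 m or angle between mug's own z axis and vertical above 0.5 rad).
It fails at once if the plaster model is shoved more than 30 mm or lifted or tipped (distance of arch_model from where it was at the start of the episode above 0.03 m or angle between arch_model's own z axis and vertical above 0.5 rad).
It fails at once if the white jar is shoved more than 30 mm or lifted or tipped (distance of paste_jar from where it was at the start of the episode above 0.03 m or angle between paste_jar's own z axis and vertical above 0.5 rad).
It fails at once if the black-lidded jar is shoved more than 30 mm or lifted or tipped (distance of sep_jar from where it was at the start of the episode above 0.03 m or angle between sep_jar's own z axis and vertical above 0.5 rad).
It fails at once if a chip falls to the floor (height (world z) of any of chip_1, chip_2, chip_3, chip_4, chip_5, chip_6, chip_7 below -0.1 m).
Of chip_1, chip_2, chip_3, chip_4 only 2 to 4 are there at a start; the rules pass over those that are not, and their reading is None.
Of chip_5, chip_6, chip_7 only 1 to 3 are there at a start; the rules pass over those that are not, and their reading is None.
At some moment in a run one of scoop, pin may be knocked a few centimetres aside while the robot is not near it.
It also fails if it takes over 210 s, if anything falls off the work surface, if the arm or the gripper's body presses on something with over 40 N, if the wrist force passes 120 N, or if a joint passes its speed limit or range.

## Working session

There is one attempt and no reset: what is moved stays moved. The work goes in short steps, Python scripts to look and compute and a shell command to move; the robot and the scene stay as the last step left them, time stands still between calls to the robot, and variables do not carry over. Pictures are saved under pics/ and viewed, at most 14 in all, crops included, and the job is handed in when it is done.

```bash
ls; mkdir -p pics; python3 - <<'E'
from station import *
import cv2,numpy as np
print(get_obs())
for c in ("side","top"):
    im=read_camera(c); cv2.imwrite(f"pics/{c}0.png",cv2.cvtColor(im,cv2.COLOR_RGB2BGR))
    m=camera_model(c); print(c,np.round(m["mtx"],1).tolist(),np.round(m["cam_to_world"],3).tolist(),m.keys())
E
```

```text
pics
{'time_s': 0.0, 'joint_pos': array([67.62023146, 36.05881727,  2.2010389 , 86.99618363, -1.54611924,
       57.0843663 , -1.14731775]), 'joint_vel': array([-0.0154254 , -0.02777853, -0.02210597, -0.08381231, -0.03112735,
       -0.10819018,  0.01782114]), 'joint_torque': array([ 4.06610679e-04, -5.63407516e+01,  1.22661520e+00, -1.93442219e+01,
        1.10868594e-02,  1.07406598e-02,  1.63056870e-05]), 'eef_pos': array([ 0.20725368, -0.61537297,  0.21328873]), 'tcp_rot': array([-1.79890277e+02,  1.28923723e-03,  1.86100065e+01]), 'contact_force': array([0.04753667, 1.33175596, 0.10442385]), 'ft_torque': array([-0.01490535,  0.01186295, -0.00299113]), 'finger_force': 0.0, 'finger_gap': 0.9992945629325163}
side [[363.9, 0.0, 258.2], [0.0, 363.9, 185.1], [0.0, 0.0, 1.0]] [[-0.949, 0.162, -0.272, 0.237], [-0.316, -0.55, 0.773, 0.795], [-0.025, 0.82, 0.572, 0.734], [0.0, 0.0, 0.0, 1.0]] dict_keys(['mtx', 'cam_to_world'])
top [[365.6, 0.0, 256.1], [0.0, 365.6, 195.5], [0.0, 0.0, 1.0]] [[0.014, 0.994, -0.111, 0.378], [-1.0, 0.012, -0.022, -0.031], [-0.021, 0.111, 0.994, 1.411], [0.0, 0.0, 0.0, 1.0]] dict_keys(['mtx', 'cam_to_world'])
```

View pics/top0.png

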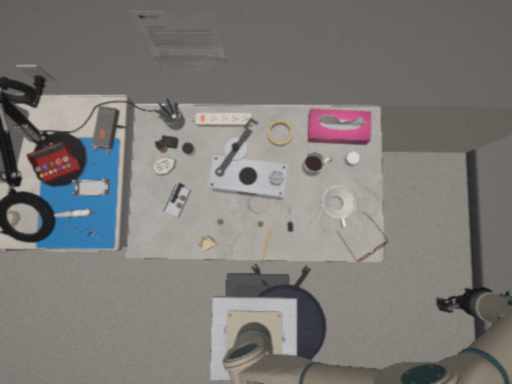

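View pics/side0.png

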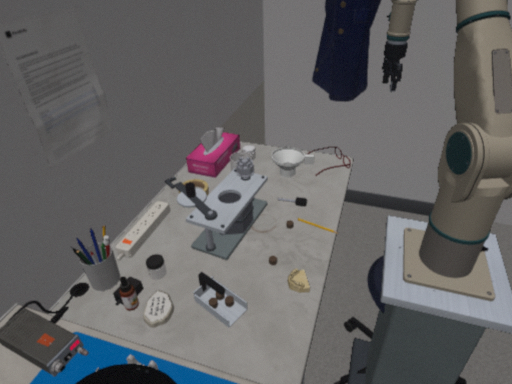

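```bash
cat > h.py <<'E'
from station import *
import cv2,numpy as np
from scipy.optimize import minimize
from scipy.spatial.transform import Rotation as R
C={c:camera_model(c) for c in("side","top")}
def proj(c,P):
    T=np.linalg.inv(C[c]["cam_to_world"]); p=np.atleast_2d(P)@T[:3,:3].T+T[:3,3]
    p=p*[1,-1,-1]; q=p@C[c]["mtx"].T; return q[:,:2]/q[:,2:]
def ray(c,px):
    M=C[c]["cam_to_world"]; d=np.linalg.solve(C[c]["mtx"],[px[0],px[1],1])*[1,-1,-1]
    return M[:3,3],M[:3,:3]@d
def at_z(c,px,z):
    o,d=ray(c,px); return o+d*(z-o[2])/d[2]
def shot(c,name=None,crop=None,k=1):
    im=read_camera(c)
    if name:
        b=cv2.cvtColor(im,cv2.COLOR_RGB2BGR)
        if crop: u,v,w,h=crop; b=b[v:v+h,u:u+w]
        cv2.imwrite(f"pics/{name}.png",cv2.resize(b,None,fx=k,fy=k,interpolation=cv2.INTER_CUBIC))
    return im
def tri(pa,pb):  # side px, top px
    o1,d1=ray("side",pa);o2,d2=ray("top",pb)
    s=np.linalg.lstsq(np.c_[d1,-d2],o2-o1,rcond=None)[0]
    a,b=o1+d1*s[0],o2+d2*s[1]; return (a+b)/2,np.linalg.norm(a-b)
def box(x0,x1,y0,y1,z0,z1): return np.array([[x,y,z] for x in(x0,x1) for y in(y0,y1) for z in(z0,z1)],float)/1000
def cyl(*rz):  # frustum rings (r,z,...) about z
    t=np.linspace(0,2*np.pi,32,endpoint=False)
    return np.concatenate([np.c_[r*np.cos(t),r*np.sin(t),0*t+z] for r,z in rz])/1000
M={"funnel":[cyl((29,0),(29,30)),cyl((29,30),(60,77)),box(-94,-60,-6,6,42,78)],
 "scoop":[box(-58,58,-32,32,0,3),box(-58,58,29,32,0,27),box(-58,58,-32,-29,0,27),box(55,58,-32,32,0,27),box(-16,64,-7,7,52,70),box(50,64,-7,7,0,70)],
 "pin":[box(-18,18,-10,10,0,24),box(18,72,-3.5,3.5,8.5,15.5),box(70,78,-1,1,11,13)],
 "chip":[cyl((11,0),(11,16))]}
def draw(c,name,p,S=8):
    m=np.zeros((384,512),np.uint8)
    Rz=R.from_euler("z",p[2]).as_matrix(); big=[]
    for part in M[name]:
        q=proj(c,part@Rz.T+[p[0],p[1],p[3] if len(p)>3 else 0]); big.append(cv2.convexHull(q.astype(np.float32))[:,0])
    u0=np.floor(np.concatenate(big).min(0)).astype(int)-12; w=(np.concatenate(big).max(0)-u0+14).astype(int)
    m=np.zeros((w[1]*S,w[0]*S),np.uint8)
    for h in big: cv2.fillConvexPoly(m,np.round(((h+.5-u0)*S)).astype(np.int32),1)
    return u0,cv2.resize(m.astype(np.float32),tuple(int(x) for x in w),interpolation=cv2.INTER_AREA)
def cost(p,name,masks):
    s=0
    for c,m in masks.items():
        u0,r=draw(c,name,p); h,w=r.shape
        full=np.zeros((384+400,512+400),np.float32); y,x=u0[1]+200,u0[0]+200
        if not(0<=y<784-h and 0<=x<912-w): return 9
        full[y:y+h,x:x+w]=r; r=full[200:584,200:712]
        s+=1-np.minimum(r,m).sum()/np.maximum(r,m).sum()
    return s/len(masks)
def fit(name,masks,yaws=range(-180,180,30),xy=None):
    masks={c:m.astype(np.float32) for c,m in masks.items()}
    if xy is None:
        c="top" if "top" in masks else "side"; v,u=np.nonzero(masks[c]); xy=at_z(c,(u.mean(),v.mean()),.02)[:2]
    best=None
    st=sorted((cost((xy[0],xy[1],np.radians(y)),name,masks),y) for y in yaws)[:4]
    for _,y in st:
        x0=np.array([xy[0],xy[1],np.radians(y)])
        r=minimize(cost,x0,(name,masks),"Nelder-Mead",options=dict(initial_simplex=x0+np.array([[0,0,0],[.015,0,0],[0,.015,0],[0,0,.25]]),maxfev=200))
        if best is None or r.fun<best.fun: best=r
    return best.x[:2].round(4),round(float(np.degrees(best.x[2])),1),round(best.fun,3)
def st():
    o=get_obs(); print("t",round(o["time_s"],2),"xyz",o["eef_pos"].round(4),"rpy",o["tcp_rot"].round(1),"F",o["contact_force"].round(1),"gap",round(o["finger_gap"],3),"ff",round(o["finger_force"],1),"j",o["joint_pos"].round(0)); return o
E
python3 - <<'E'
from h import *
D={}
for c in("side","top"):
    shot(c)
    for n in("barrel","lid_knob","lid","nut","funnel","scoop","pin","chip_1","mug","arch_model","paste_jar","sep_jar"):
        r=masks_of(n,c); D[n,c]=r
        print(c,n,[(round(d["conf"],2),np.round(d["pixel"],1).tolist(),int(d["region"].sum())) for d in r[:7]])
import pickle;pickle.dump(D,open("D.pkl","wb"))
for n in("funnel","scoop","pin"):
    ms={c:D[n,c][0]["region"] for c in("side","top") if D[n,c]}
    print(n,fit(n,ms))
    for c in ms: print(c,fit(n,{c:ms[c]}))
E
```

```text
side barrel [(0.79, [224.4, 208.4], 5195), (0.32, [190.6, 197.9], 801)]
side lid_knob [(0.77, [191.8, 197.5], 952)]
side lid [(0.91, [192.3, 198.5], 811)]
side nut [(0.65, [191.4, 198.2], 782), (0.59, [243.2, 171.7], 274), (0.44, [220.2, 299.5], 1362)]
side funnel [(0.88, [291.8, 159.6], 772), (0.53, [242.9, 168.5], 257)]
side scoop [(0.93, [220.4, 298.6], 1334), (0.47, [230.5, 301.0], 70), (0.37, [287.9, 159.2], 759)]
side pin [(0.58, [300.6, 204.4], 96)]
side chip_1 [(0.63, [213.8, 303.7], 53), (0.62, [230.4, 300.1], 78)]
side mug [(0.7, [225.6, 207.1], 5124), (0.5, [234.4, 157.7], 162)]
side arch_model [(0.56, [293.8, 280.3], 414), (0.33, [223.9, 207.1], 5072), (0.29, [192.5, 196.1], 784)]
side paste_jar []
side sep_jar [(0.75, [154.9, 267.0], 422), (0.74, [221.9, 205.9], 5105), (0.4, [191.1, 199.2], 878), (0.4, [302.2, 202.6], 90)]
top barrel [(0.77, [243.3, 170.9], 3189)]
top lid_knob [(0.78, [234.2, 150.6], 646), (0.72, [279.5, 180.7], 149)]
top lid [(0.56, [235.3, 151.5], 714)]
top nut [(0.59, [278.6, 182.6], 143)]
top funnel [(0.96, [346.2, 203.7], 733), (0.72, [288.9, 225.3], 70)]
top scoop [(0.71, [174.7, 198.7], 451)]
top pin [(0.43, [290.1, 225.3], 48)]
top chip_1 []
top mug [(0.86, [313.3, 163.5], 430)]
top arch_model [(0.57, [206.5, 243.0], 183)]
top paste_jar [(0.47, [349.9, 161.6], 152)]
top sep_jar [(0.64, [188.1, 150.2], 133), (0.34, [275.8, 183.4], 169)]
funnel (array([ 0.5084, -0.3001]), 15.7, np.float64(0.151))
side (array([ 0.5069, -0.2961]), -75.5, np.float64(0.162))
top (array([ 0.5085, -0.3016]), 14.4, np.float64(0.211))
scoop (array([0.5148, 0.3057]), -22.8, np.float64(0.2))
side (array([0.5155, 0.3053]), -22.7, np.float64(0.186))
top (array([0.5131, 0.306 ]), -22.6, np.float64(0.21))
pin (array([ 0.4187, -0.1317]), 8.8, np.float64(0.441))
side (array([ 0.4182, -0.1268]), -6.2, np.float64(0.427))
top (array([ 0.4176, -0.1318]), 7.9, np.float64(0.457))
```

```bash
python3 - <<'E'
from h import *
a=cv2.imread("pics/side0.png");
def crop(im,u,v,w,h,k): return cv2.resize(im[v:v+h,u:u+w],None,fx=k,fy=k,interpolation=cv2.INTER_CUBIC)
A=crop(a,130,160,200,150,4)
cv2.imwrite("pics/c1.png",A)
t=cv2.imread("pics/top0.png")
cv2.imwrite("pics/c2.png",crop(t,155,110,200,140,4))
E
```

```text
(no output)
```

View pics/c1.png

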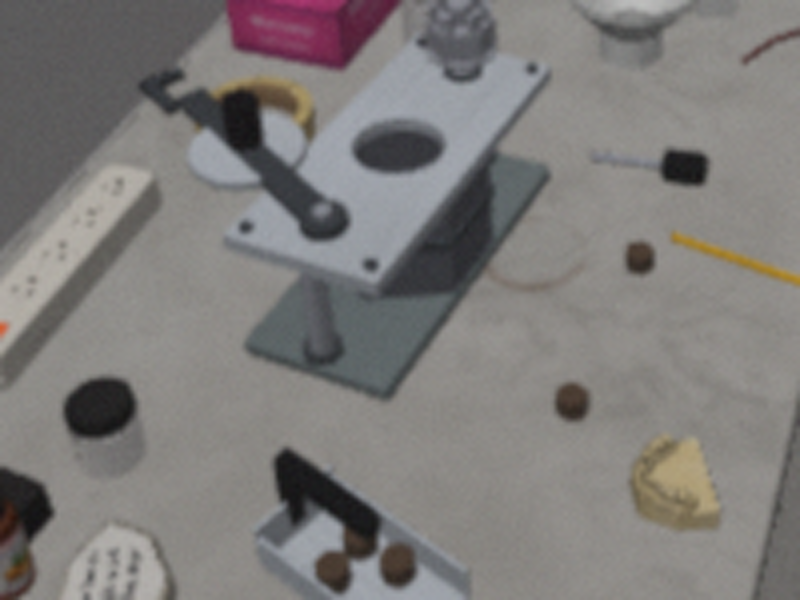

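View pics/c2.png

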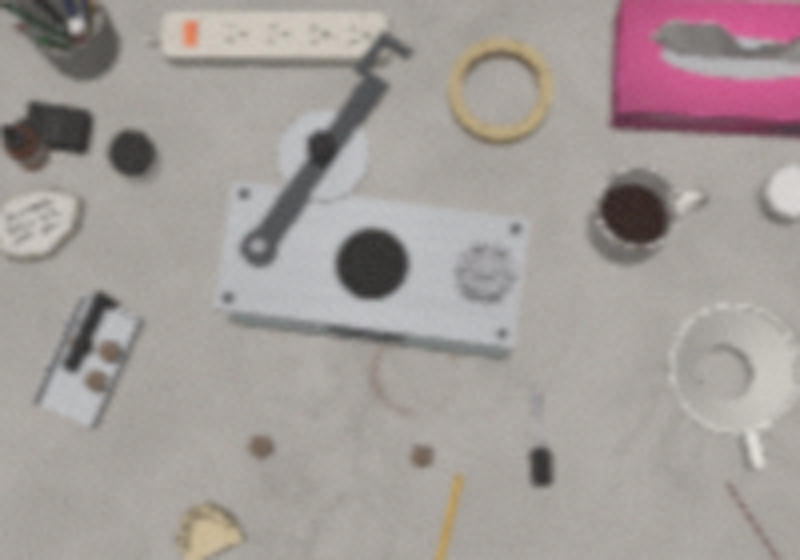

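```bash
cat >> h.py <<'E'
def go(x,y,z,yaw=None):
    "print remaining move in tool axes: units of .05 m and 8 deg (about current tool axes; tool assumed down for yaw)"
    o=get_obs(); Rt=R.from_euler("xyz",o["tcp_rot"],degrees=True)
    d=Rt.inv().apply(np.array([x,y,z])-o["eef_pos"])/.05
    print("shift units",d.round(2),end=" ")
    if yaw is not None:
        w=(Rt.inv()*R.from_euler("xyz",[180,0,yaw],degrees=True)).as_rotvec(degrees=True)/8; print("rot units",w.round(2),end=" ")
    print()
def blob(im,f,u,v,r,lab=None):
    g=f(im.astype(int)); m=np.zeros(g.shape,np.uint8); m[v-r:v+r,u-r:u+r]=g[v-r:v+r,u-r:u+r]
    n,l,s,c=cv2.connectedComponentsWithStats(m); i=1+np.argmax(s[1:,4]); return c[i],s[i,4]
E
python3 - <<'E'
from h import *
import pickle
D=pickle.load(open("D.pkl","rb"))
s=cv2.imread("pics/side0.png");t=cv2.imread("pics/top0.png")
dark=lambda g:(g.sum(2)<270).astype(np.uint8)
for nm,im,c,u,v,r in(("side",s,"side",230,197,14),("top",t,"top",248,176,14)):
    p,a=blob(im,dark,u,v,r); print("mouth",nm,p,a,at_z(c,p,.112 if nm=="top" else .110))
print("nut top", at_z("top",(485/4+155-.4,272/4+110-.4),.172),"side",at_z("side",(462/4+130-.4,32/4+160-.4),.165))
# plate corners (bolts) top view
for q in((243,194),(516,229),(503,333),(228,297)): print(at_z("top",(q[0]/4+155-.4,q[1]/4+110-.4),.113).round(4))
print("pivot",at_z("top",(261/4+155-.4,250/4+110-.4),.125).round(4),"knob",tri((240/4+130,120/4+160),(322/4+155,148/4+110)))
br=lambda g:((g[...,2]-g[...,0]>18)&(g.sum(2)<330)).astype(np.uint8)
for u,v in((290,224),(273,260)):
    p,a=blob(s,br,u,v,8); print("chip side",p,a,at_z("side",p,.009).round(4))
for u,v in((220,221),(260,224)):
    p,a=blob(t,br,u,v,8); print("chip top",p,a,at_z("top",p,.012).round(4))
E
```

```text
mouth side [228.99444444 197.07777778] 180 [0.59599674 0.03264636 0.11      ]
mouth top [247.55140187 175.55140187] 214 [0.59483311 0.02967737 0.112     ]
nut top [ 0.5787656  -0.07019594  0.172     ] side [ 0.57361725 -0.04805445  0.165     ]
[0.6574 0.1474 0.113 ]
[ 0.6278 -0.0996  0.113 ]
[ 0.5334 -0.0886  0.113 ]
[0.5631 0.1584 0.113 ]
pivot [0.6041 0.1283 0.125 ] knob (array([0.69320607, 0.07333082, 0.14301796]), np.float64(0.0032028724433028955))
chip side [289.5 222.5] 20 [ 0.4292 -0.0237  0.009 ]
chip side [272.55172414 258.4137931 ] 29 [0.4362 0.1324 0.009 ]
chip top [220.         221.41666667] 12 [0.4327 0.1369 0.012 ]
chip top [260. 224.] 9 [ 0.4249 -0.0163  0.012 ]
```

```bash
python3 -m creep '{"hand":[1,1,1,1,1],"xyz":[[1,-0.66,0],[1,-0.66,0],[1,-0.66,0],[1,-0.66,0],[1,-0.66,0]],"delta_rot":[[0,0,0.36],[0,0,0],[0,0,0],[0,0,0],[0,0,0]]}'; python3 -m creep '{"hand":[0.2,0.2,0.2],"xyz":[[1,-0.66,0],[0,0,0],[0,0,0]],"delta_rot":[[0,0,0],[0,0,0],[0,0,0]]}'; python3 -c "
from h import *
st(); go(.434,-.321,.065,15.7)"
```

```text
time_s: 2.02
eef_pos: [0.4023, -0.3861, 0.2145]
tcp_rot: [180.0, -0.0, 15.7]
contact_force: [0.5, -0.6, 0.7]
finger_gap: 1.0
finger_force: 0.0
time_s: 2.4
eef_pos: [0.44, -0.3425, 0.2143]
tcp_rot: [180.0, 0.0, 15.8]
contact_force: [-0.0, -0.6, -0.0]
finger_gap: 0.598
finger_force: 0.0
t 2.4 xyz [ 0.44   -0.3425  0.2143] rpy [180.    0.   15.8] F [-0.  -0.6 -0. ] gap 0.598 ff 0.0 j [ 33.  28.   3. 102.  -2.  50. -38.]
shift units [ 0.   -0.45  2.99] rot units [0.   0.   0.01]
```

```bash
python3 -m creep '{"hand":[0.2,0.2,0.2,0.2,0.2],"xyz":[[0,-0.45,0],[0,0,1],[0,0,1],[0,0,0.99],[0,0,0]],"delta_rot":[[0,0,0],[0,0,0],[0,0,0],[0,0,0],[0,0,0]]}'; python3 -m creep '{"hand":[-1,-1,-1,-1,-1],"xyz":[[0,0,0],[0,0,0],[0,0,0],[0,0,0],[0,0,0]],"delta_rot":[[0,0,0],[0,0,0],[0,0,0],[0,0,0],[0,0,0]]}'; python3 -m creep '{"hand":[-1,-1,-1,-1,-1],"xyz":[[0,0,-0.3],[0,0,-1],[0,0,-1],[0,0,-1],[0,0,0]],"delta_rot":[[0,0,0],[0,0,0],[0,0,0],[0,0,0],[0,0,0]]}';  python3 -c "
from h import *
st(); 
import cv2
a=shot('side');b=shot('top')
ms={c:masks_of('funnel',c)[0]['region'] for c in('side','top')}
o=get_obs()
cv2.imwrite('pics/f1.png',np.hstack([cv2.resize(x[100:250,200:400] if i==0 else x[120:270,260:460],None,fx=2,fy=2)[...,::-1] for i,x in enumerate((a,b))]))
def c2(p): return cost((p[0],p[1],p[2],p[3]),'funnel',{c:m.astype(np.float32) for c,m in ms.items()})
r=minimize(c2,[.508,-.3,.27,.165],method='Nelder-Mead',options=dict(initial_simplex=np.array([.508,-.3,.27,.165])+np.vstack([np.zeros(4),np.diag([.02,.02,.2,.02])])))
print(r.x,r.fun, np.degrees(r.x[2]))
"
```

```text
time_s: 3.02
eef_pos: [0.4303, -0.3205, 0.0618]
tcp_rot: [-179.7, 0.3, 15.6]
contact_force: [-0.5, -0.0, -0.1]
finger_gap: 0.595
finger_force: 0.0
time_s: 3.65
eef_pos: [0.4344, -0.3206, 0.0651]
tcp_rot: [180.0, -0.0, 15.7]
contact_force: [-0.1, 0.2, 0.2]
finger_gap: -0.0
finger_force: 0.0
time_s: 4.28
eef_pos: [0.4365, -0.3223, 0.2347]
tcp_rot: [179.6, -0.4, 15.7]
contact_force: [0.3, -0.8, 0.0]
finger_gap: -0.0
finger_force: 0.0
t 4.28 xyz [ 0.4365 -0.3223  0.2347] rpy [179.6  -0.4  15.7] F [ 0.3 -0.8  0. ] gap -0.0 ff 0.0 j [ 32.  25.   3. 103.  -1.  51. -39.]
[ 0.50827403 -0.30422273  0.64193939 -0.00527439] 0.20053943991661072 36.78041785178323
```

View pics/f1.png

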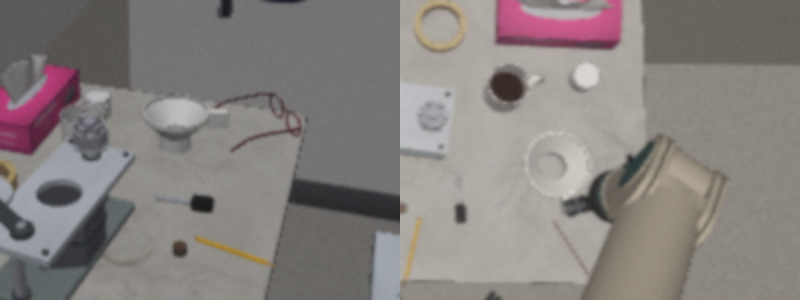

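```bash
python3 -c "
from h import *
pt=(755/4+155-.4,449/4+110-.4)
print(at_z('top',pt,.065)); ps=(308.5,159.5); print(at_z('side',ps,.06),tri(ps,pt))
t=cv2.imread('pics/top0.png'); s=cv2.imread('pics/side0.png')
A=cv2.resize(t[175:240,310:370],None,fx=6,fy=6,interpolation=cv2.INTER_CUBIC);B=cv2.resize(s[140:205,265:325],None,fx=6,fy=6,interpolation=cv2.INTER_CUBIC)
for im,c,u,v in((A,'top',310,175),(B,'side',265,140)):
  for yaw,col in((15.7,(0,0,255)),(8,(0,255,0))):
    Rz=R.from_euler('z',yaw,degrees=True)
    for part in (cyl((60,77)),cyl((29,0)),M['funnel'][2]):
      q=cv2.convexHull(proj(c,Rz.apply(part)+[.508,-.300,0]).astype(np.float32))[:,0]
      cv2.polylines(im,[((q-[u,v]+.5)*6).astype(np.int32)],True,col)
cv2.imwrite('pics/f2.png',np.hstack([A,B]))
"
```

```text
[ 0.43511704 -0.3214989   0.065     ]
[ 0.43601334 -0.31792593  0.06      ] (array([ 0.43618758, -0.32311476,  0.05693134]), np.float64(0.0014789668259028148))
```

View pics/f2.png

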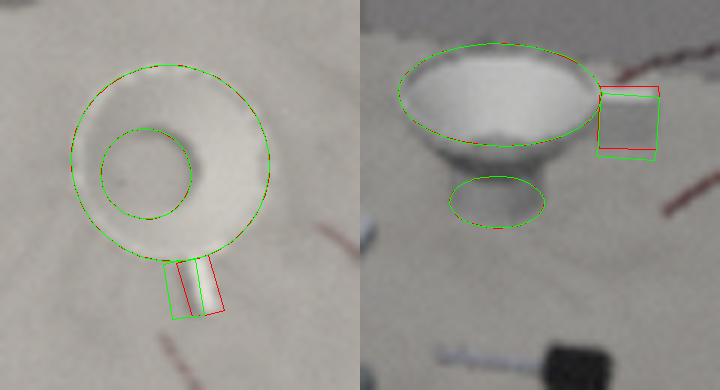

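```bash
python3 -c "
from h import *
o=st(); print(proj('side',o['eef_pos']),proj('top',o['eef_pos']), proj('side',o['eef_pos']-[0,0,.019]))
a=shot('side');b=shot('top')
A=cv2.resize(a[60:190,260:360],None,fx=4,fy=4,interpolation=cv2.INTER_CUBIC);B=cv2.resize(b[180:310,310:410],None,fx=4,fy=4,interpolation=cv2.INTER_CUBIC)
cv2.imwrite('pics/f3.png',np.hstack([A,B])[...,::-1])
"
```

```text
t 4.47 xyz [ 0.4333 -0.32    0.229 ] rpy [-1.799e+02  1.000e-01  1.570e+01] F [ 0.1 -0.2  0.7] gap -0.002 ff 0.0 j [ 32.  26.   3. 104.  -1.  51. -39.]
[[312.20108733 115.43477982]] [[353.939597   220.37885376]] [[311.85874706 120.71806389]]
```

View pics/f3.png

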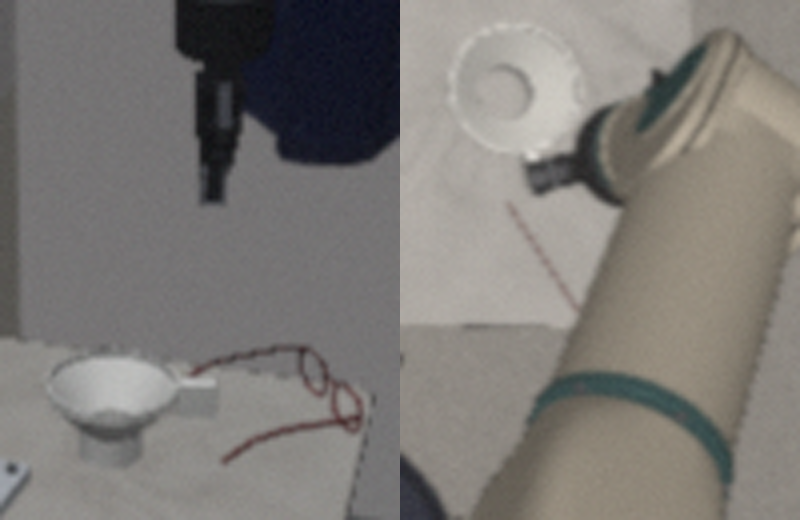

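```bash
python3 -c "
from h import *
print(tri((312.5,110.5),(345.,222.5)));o=get_obs();print(o['eef_pos'])
print(at_z('top',(345,222.5),.21),at_z('side',(312.5,110.5),.21), R.from_euler('xyz',o['tcp_rot'],degrees=True).as_matrix().round(3))
"
```

```text
(array([ 0.42590428, -0.28377352,  0.26233011]), np.float64(0.0022502914341760503))
[ 0.43334475 -0.32000166  0.228557  ]
[ 0.42692527 -0.29550393  0.21      ] [ 0.44802861 -0.40320997  0.21      ] [[ 0.963  0.271 -0.002]
 [ 0.271 -0.963  0.001]
 [-0.002 -0.002 -1.   ]]
```

```bash
python3 -c "
from h import *
print(proj('top',[[.207,-.615,.195],[0,0,0]]),proj('side',[[.207,-.615,.195],[0,0,0]]))
s=cv2.imread('pics/side0.png');t=cv2.imread('pics/top0.png')
A=cv2.resize(s[20:110,350:430],None,fx=5,fy=5,interpolation=cv2.INTER_CUBIC);B=cv2.resize(t[270:360,432:512],None,fx=5,fy=5,interpolation=cv2.INTER_CUBIC)
cv2.imwrite('pics/f4.png',np.hstack([A,B]))
"
```

```text
[[444.68326979 292.53390639]
 [254.14574922 338.53315229]] [[385.73642524  99.16775461]
 [443.59941114 261.17558298]]
```

View pics/f4.png

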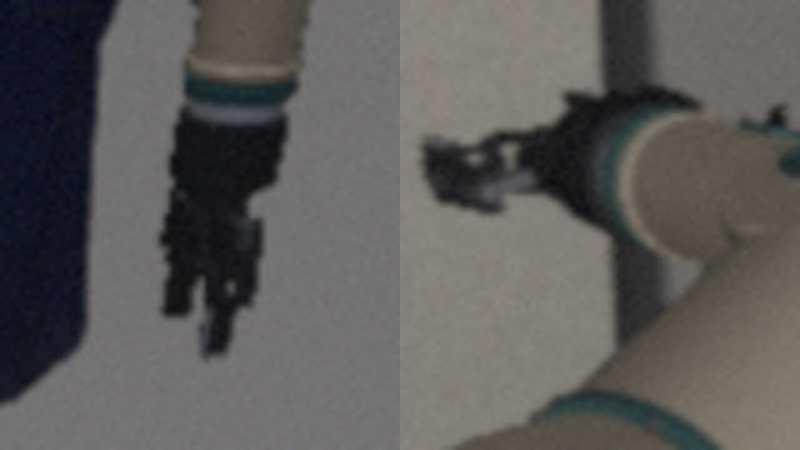

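```bash
python3 -c "
from h import *
for a,b in (((389.5,86),(444,305)),((385.6,82),(438,299)),((393,90),(450,311)),((393,90),(438,299)),((385.6,82),(450,311))): print(tri(a,b))
"; python3 -m creep '{"hand":[-1,-1,-1],"xyz":[[0.6,-1,0],[0.6,-1,0],[0,0,0]],"delta_rot":[[0,0,0],[0,0,0],[0,0,0]]}' ; python3 -c "
from h import *
o=st(); 
a=shot('side');b=shot('top'); p=proj('side',o['eef_pos'])[0];q=proj('top',o['eef_pos'])[0]; print(p,q)
u,v=(p-[50,65]).astype(int);w,x=(q-[50,65]).astype(int);print(u,v,w,x)
v=max(v,0)
A=cv2.resize(a[v:v+130,u:u+100],None,fx=4,fy=4,interpolation=cv2.INTER_CUBIC);B=cv2.resize(b[x:x+130,w:w+100],None,fx=4,fy=4,interpolation=cv2.INTER_CUBIC)
cv2.imwrite('pics/f5.png',np.hstack([A,B])[...,::-1])
"
```

```text
(array([ 0.19158856, -0.57742877,  0.26241924]), np.float64(0.02375400685423959))
(array([ 0.21006985, -0.55034811,  0.28438413]), np.float64(0.019083084939798257))
(array([ 0.17309035, -0.60535996,  0.23963567]), np.float64(0.029831351797933205))
(array([ 0.19188576, -0.56816629,  0.24912753]), np.float64(0.0058801225837679045))
(array([ 0.192559  , -0.58439572,  0.27740156]), np.float64(0.054229712872819906))
time_s: 4.95
eef_pos: [0.4659, -0.2022, 0.2287]
tcp_rot: [-179.8, 0.0, 16.3]
contact_force: [-0.1, -0.5, -0.3]
finger_gap: -0.001
finger_force: 0.0
t 4.95 xyz [ 0.4659 -0.2022  0.2287] rpy [-179.8    0.    16.3] F [-0.1 -0.5 -0.3] gap -0.001 ff 0.0 j [ 19.  23.   1. 108.  -1.  49. -52.]
[294.08008279 129.68883806] [317.06688209 209.78298065]
244 64 267 144
```

View pics/f5.png

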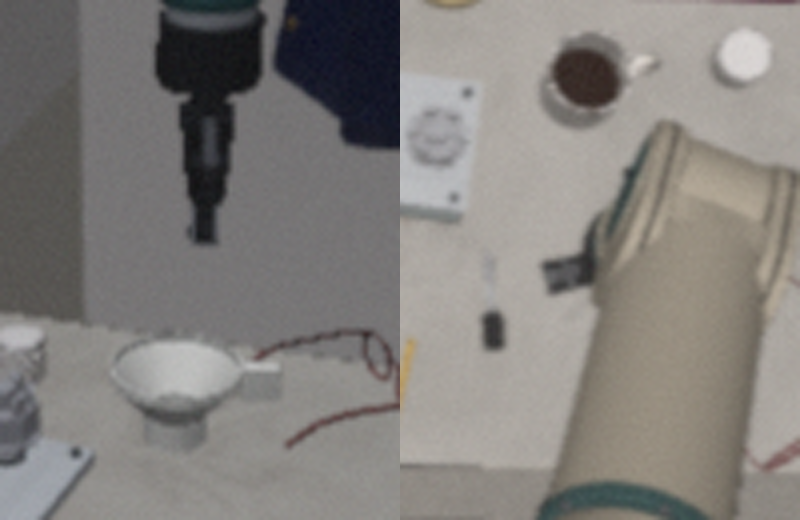

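```bash
python3 -m creep '{"hand":[-1,-1,-1,-1],"xyz":[[-0.9,0.55,0.9],[0,0,1],[0,0,1],[0,0,0.4]],"delta_rot":[[0,0,0],[0,0,0],[0,0,0],[0,0,0]]}' ; python3 -m creep '{"hand":[-1,-1],"xyz":[[0,0,0],[0,0,0]],"delta_rot":[[0,0,0],[0,0,0]]}' ; python3 -c "
from h import *
o=st(); 
a=shot('side');b=shot('top'); e=o['eef_pos']+[0,0,-.019];p=proj('side',e)[0];q=proj('top',e)[0]; print(p,q)
u,v=(p-[50,65]).astype(int);w,x=(q-[50,65]).astype(int);print(u,v,w,x)
cv2.drawMarker(a,(int(p[0]+.5),int(p[1]+.5)),(255,0,0),0,4);cv2.drawMarker(b,(int(q[0]+.5),int(q[1]+.5)),(255,0,0),0,4)
A=cv2.resize(a[v:v+130,u:u+100],None,fx=4,fy=4,interpolation=cv2.INTER_CUBIC);B=cv2.resize(b[x:x+130,w:w+100],None,fx=4,fy=4,interpolation=cv2.INTER_CUBIC)
cv2.imwrite('pics/f6.png',np.hstack([A,B])[...,::-1])
"
```

```text
time_s: 5.55
eef_pos: [0.4296, -0.2442, 0.0662]
tcp_rot: [-179.9, 0.3, 15.5]
contact_force: [0.0, 0.2, -0.1]
finger_gap: 0.003
finger_force: 0.0
time_s: 5.8
eef_pos: [0.4325, -0.2442, 0.0697]
tcp_rot: [179.9, -0.0, 15.6]
contact_force: [-0.1, -0.4, -0.4]
finger_gap: 0.002
finger_force: 0.0
t 5.8 xyz [ 0.4325 -0.2442  0.0697] rpy [179.9  -0.   15.6] F [-0.1 -0.4 -0.4] gap 0.002 ff 0.0 j [ 25.  37.   1. 118.  -2.  25. -47.]
[304.86696454 172.61567313] [321.52442195 222.42158278]
254 107 271 157
```

View pics/f6.png

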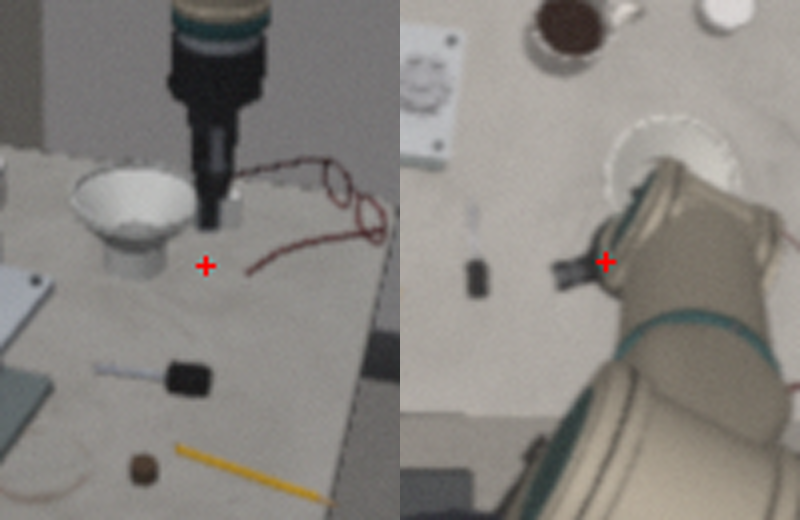

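```bash
cat >> h.py <<'E'
def tipfind(pred=None):
    o=get_obs(); e=o["eef_pos"]+[-.01,.04,.03] if pred is None else pred
    out=[]
    for c in("side","top"):
        im=shot(c).astype(int); bg=cv2.imread(f"pics/{c}0.png")[...,::-1].astype(int)
        m=((np.abs(im-bg).sum(2)>60)&(im.sum(2)<260)).astype(np.uint8)
        q=proj(c,e)[0].astype(int); r=30; w=np.zeros_like(m); w[max(q[1]-r,0):q[1]+r,max(q[0]-r,0):q[0]+r]=m[max(q[1]-r,0):q[1]+r,max(q[0]-r,0):q[0]+r]
        n,l,s,_=cv2.connectedComponentsWithStats(w); i=1+np.argmax(s[1:,4]); v,u=np.nonzero(l==i)
        d=np.diff(proj(c,np.array([e,e-[0,0,.05]])),axis=0)[0]; d/=np.linalg.norm(d)
        t=u*d[0]+v*d[1]; k=t>t.max()-3; out.append(np.array([u[k].mean(),v[k].mean()])+.5*d)
    P,res=tri(*out); print("tips px",[x.round(1) for x in out],"tip",P.round(4),"res",round(res,4),"tip-TCP",(P-o["eef_pos"]).round(4),"yaw",o["tcp_rot"].round(1))
    return P
E
python3 -c "
from h import *
tipfind()"
python3 -m creep '{"hand":[-1,-1,-1,-1,-1],"xyz":[[0,0,-1],[0,0,-0.6],[0,0,0],[0,0,0],[0,0,0]],"delta_rot":[[0,0,1],[0,0,1],[0,0,1],[0,0,1],[0,0,1]]}';python3 -m creep '{"hand":[-1,-1,-1,-1,-1],"xyz":[[0,0,0],[0,0,0],[0,0,0],[0,0,0],[0,0,0]],"delta_rot":[[0,0,1],[0,0,1],[0,0,1],[0,0,0],[0,0,0]]}'
python3 -c "
from h import *
tipfind()"
```

```text
tips px [array([305. , 162.9]), array([311.2, 225.6])] tip [ 0.4215 -0.1968  0.1193] res 0.0067 tip-TCP [-0.0116  0.047   0.049 ] yaw [ 1.799e+02 -1.000e-01  1.570e+01]
time_s: 6.62
eef_pos: [0.4328, -0.2429, 0.1501]
tcp_rot: [-180.0, -0.1, -24.5]
contact_force: [-0.1, 0.5, -0.5]
finger_gap: 0.001
finger_force: 0.0
time_s: 7.25
eef_pos: [0.4327, -0.2428, 0.1495]
tcp_rot: [-180.0, -0.0, -48.1]
contact_force: [-0.5, 0.3, -1.0]
finger_gap: 0.0
finger_force: 0.0
tips px [array([306.2, 142.1]), array([309.9, 244.5])] tip [ 0.3867 -0.1738  0.2122] res 0.0665 tip-TCP [-0.046   0.069   0.0627] yaw [-180.    -0.   -48.1]
```

```bash
python3 -c "
from h import *
o=st(); 
a=shot('side');b=shot('top'); e=o['eef_pos']+[0,0,-.019];p=proj('side',e)[0];q=proj('top',e)[0]; print(p,q)
u,v=(p-[50,65]).astype(int);w,x=(q-[50,65]).astype(int);print(u,v,w,x)
cv2.drawMarker(a,(int(p[0]+.5),int(p[1]+.5)),(255,0,0),0,4);cv2.drawMarker(b,(int(q[0]+.5),int(q[1]+.5)),(255,0,0),0,4)
A=cv2.resize(a[v:v+130,u:u+100],None,fx=4,fy=4,interpolation=cv2.INTER_CUBIC);B=cv2.resize(b[x:x+130,w:w+100],None,fx=4,fy=4,interpolation=cv2.INTER_CUBIC)
cv2.imwrite('pics/f7.png',np.hstack([A,B])[...,::-1])
"
```

```text
t 7.35 xyz [ 0.4325 -0.2429  0.1494] rpy [-180.    -0.   -48.2] F [0.3 0.1 0.6] gap 0.002 ff 0.0 j [ 12.  30.  21. 115. -18.  37. -94.]
[305.95110712 152.58311851] [324.73859611 221.54461185]
255 87 274 156
```

View pics/f7.png

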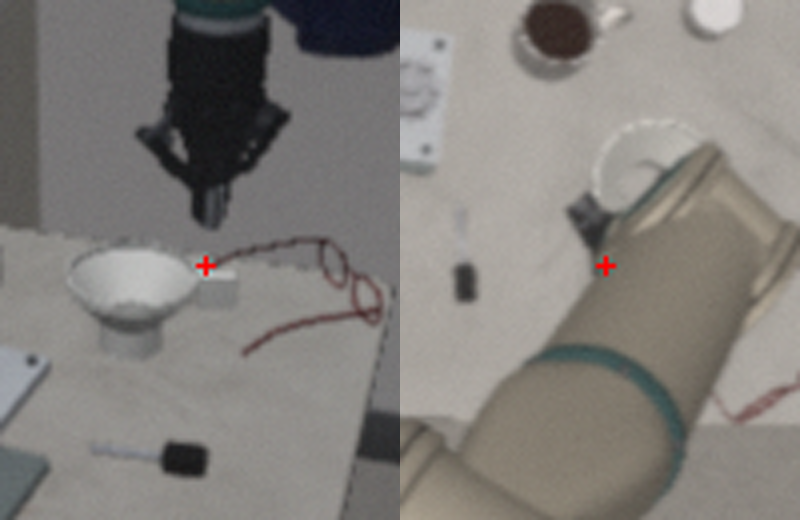

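```bash
python3 -c "
from h import *
data=[((312.5,110.5),(344.5,222.5),[.4333,-.32,.2286],15.7),((294.7,124),(304.5,212),[.4659,-.2022,.2287],16.3),((305.75,164),(310.7,225.7),[.4325,-.2442,.0697],15.6),((307.5,143),(320,208.5),[.4325,-.2429,.1494],-48.2)]
for s,t,e,y in data:
  P,r=tri(s,t); print(P.round(4),round(r,4),R.from_euler('xyz',[180,0,y],degrees=True).inv().apply(P-e).round(4))
from scipy.optimize import least_squares
def f(g): return np.concatenate([np.r_[proj('side',R.from_euler('xyz',[180,0,y],degrees=True).apply(g)+e)[0]-s,proj('top',R.from_euler('xyz',[180,0,y],degrees=True).apply(g)+e)[0]-t] for s,t,e,y in data])
r=least_squares(f,[0,-.04,-.03]);print(r.x,r.fun.round(1))
"
```

```text
[ 0.4257 -0.2821  0.2631] 0.002 [ 0.003  -0.0386 -0.0345]
[ 0.4549 -0.1572  0.2699] 0.0011 [ 0.0021 -0.0462 -0.0412]
[ 0.42   -0.1955  0.1162] 0.0043 [ 0.001  -0.0502 -0.0465]
[ 0.4502 -0.2231  0.1767] 0.0485 [-0.0029 -0.0264 -0.0273]
[ 4.31141267e-05 -3.57530532e-02 -3.26547152e-02] [  1.1   0.2   0.9   0.4   0.3   1.1   3.1   0.1   0.5   1.3   3.4  -1.3
 -10.6  -2.1   0.1   4.4]
```

```bash
python3 -c "
import station;print([n for n in dir(station) if n[0]!='_']); print(getattr(station,'tcp_to_tips',None))
from h import *
go(.42,-.2,.04,-48)"
```

```text
['IKError', 'camera_model', 'get_obs', 'masks_of', 'read_camera', 'sign_off', 'tcp_to_tips']
0.019
shift units [-0.81 -0.38  2.19] rot units [-0.   -0.   -0.03]
```

```bash
python3 -m creep '{"hand":[-1,-1,-1,-1],"xyz":[[-0.8,-0.4,0.2],[0,0,1],[0,0,1],[0,0,0]],"delta_rot":[[0,0,0],[0,0,0],[0,0,0],[0,0,0]]}' | grep -E "pos|force:"; python3 -m creep '{"hand":[-1,-1,-1],"xyz":[[0,0,0.1],[0,0,0.1],[0,0,0]],"delta_rot":[[0,0,0],[0,0,0],[0,0,0]]}' | grep -E "pos|force:"; python3 -m creep '{"hand":[-1,-1,-1],"xyz":[[0,0,0.1],[0,0,0.1],[0,0,0]],"delta_rot":[[0,0,0],[0,0,0],[0,0,0]]}' | grep -E "pos|force:"
```

```text
eef_pos: [0.4182, -0.1986, 0.0367]
contact_force: [-0.4, 0.3, 0.5]
finger_force: 0.0
eef_pos: [0.4215, -0.2, 0.0301]
contact_force: [-0.0, -0.5, 0.3]
finger_force: 0.0
eef_pos: [0.4205, -0.1996, 0.0188]
contact_force: [0.0, 0.1, 0.2]
finger_force: 0.0
```

```bash
for i in 1; do python3 -m creep '{"hand":[-1,-1,-1],"xyz":[[0,0,0.1],[0,0,0.1],[0,0,0]],"delta_rot":[[0,0,0],[0,0,0],[0,0,0]]}' | grep -E "pos|force:"; python3 -m creep '{"hand":[-1,-1,-1],"xyz":[[0,0,0.08],[0,0,0.08],[0,0,0]],"delta_rot":[[0,0,0],[0,0,0],[0,0,0]]}' | grep -E "pos|force:";  done
```

```text
eef_pos: [0.4204, -0.1996, 0.0087]
contact_force: [0.1, 0.2, 0.6]
finger_force: 0.0
eef_pos: [0.4206, -0.1996, 0.0009]
contact_force: [-0.6, 0.2, 0.3]
finger_force: 0.0
```

Confirmed: the tips really are above where the model puts them. I'll continue down in small steps to touch.

```bash
python3 -m creep '{"hand":[-1,-1,-1],"xyz":[[0,0,0.1],[0,0,0],[0,0,0]],"delta_rot":[[0,0,0],[0,0,0],[0,0,0]]}' | grep -E "pos|t_force:"; python3 -m creep '{"hand":[-1,-1,-1],"xyz":[[0,0,0.08],[0,0,0],[0,0,0]],"delta_rot":[[0,0,0],[0,0,0],[0,0,0]]}' | grep -E "pos|t_force:"; python3 -m creep '{"hand":[-1,-1,-1],"xyz":[[0,0,0.08],[0,0,0],[0,0,0]],"delta_rot":[[0,0,0],[0,0,0],[0,0,0]]}' | grep -E "pos|t_force:"
```

```text
eef_pos: [0.4208, -0.1997, -0.0037]
contact_force: [0.4, 0.1, -0.3]
eef_pos: [0.4209, -0.1998, -0.0077]
contact_force: [0.4, -0.3, 0.1]
eef_pos: [0.4208, -0.1998, -0.0117]
contact_force: [0.1, -0.5, -0.6]
```

```bash
python3 -m creep '{"hand":[-1,-1,-1],"xyz":[[0,0,0.08],[0,0,0],[0,0,0]],"delta_rot":[[0,0,0],[0,0,0],[0,0,0]]}' | grep -E "pos|t_force:"
```

```text
eef_pos: [0.4208, -0.1998, -0.0157]
contact_force: [-0.4, 0.5, 1.1]
```

```bash
python3 -m creep '{"hand":[-1,-1,-1],"xyz":[[0,0,0.06],[0,0,0],[0,0,0]],"delta_rot":[[0,0,0],[0,0,0],[0,0,0]]}' | grep -E "pos|t_force:"; python3 -c "
from h import *
a=shot('side','f8',(250,120,110,80),7);o=get_obs();print(proj('side',o['eef_pos']),o['contact_force'])"
```

```text
eef_pos: [0.421, -0.1999, -0.0171]
contact_force: [-2.9, 1.0, 19.8]
[[304.39305964 196.45240242]] [-2.47308028  0.71269051 20.89579802]
```

View pics/f8.png

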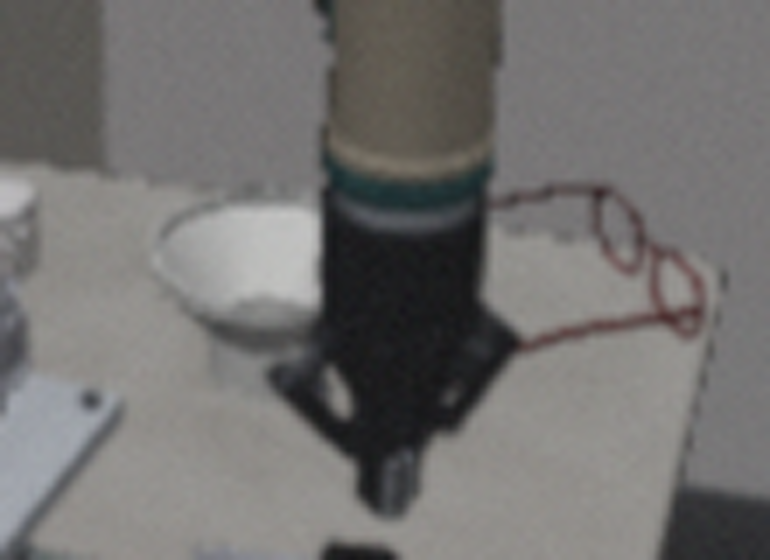

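```bash
sed -i 's/d=Rt.inv().apply(np.array(\[x,y,z\])-o\["eef_pos"\])\/.05/d=(Rt.inv().apply(np.array([x,y,z])-o["eef_pos"])-[0,0,-.036])\/.05/' h.py; sed -i 's/o=get_obs(); print("t"/o=get_obs(); print("G",(o["eef_pos"]+R.from_euler("xyz",o["tcp_rot"],degrees=True).apply([0,0,-.036])).round(4),"t"/' h.py
python3 -m creep '{"hand":[-1,-1,-1,0,0],"xyz":[[0,0,-1],[0,0,-1],[0,0,-1],[0,0,-0.6],[0,0,0]],"delta_rot":[[0,0,0],[0,0,-1],[0,0,-1],[0,0,-1],[0,0,-1]]}'>/dev/null; python3 -m creep '{"hand":[0,0,0,0,0],"xyz":[[0,0,0],[0,0,0],[0,0,0],[0,0,0],[0,0,0]],"delta_rot":[[0,0,-1],[0,0,-1],[0,0,-1],[0,0,-1],[0,0,0]]}'>/dev/null;  python3 -c "
from h import *
st(); go(.434,-.321,.063,15.7)
shot('top');shot('side')
for c in ('top','side'):
  m=masks_of('funnel',c)[0]['region']; print(c,fit('funnel',{c:m},yaws=[0,10,20,30],xy=[.508,-.3]))
"
```

```text
G [ 0.4205 -0.1998  0.1973] t 12.62 xyz [ 0.4205 -0.1998  0.1613] rpy [-180.    -0.    15.6] F [-0.3  0.2  0.1] gap 0.501 ff 0.0 j [  7.  27.  21. 119. -16.  36. -36.]
shift units [-0.39  2.41  2.69] rot units [-0.   -0.   -0.01] 
top (array([ 0.5145, -0.3044]), 44.8, np.float64(0.497))
side (array([ 0.5078, -0.2985]), 16.5, np.float64(0.083))
```

```bash
python3 -m creep '{"hand":[0,0,0,0,0],"xyz":[[-0.2,0.8,0],[-0.19,0.8,0],[0,0.81,0.69],[0,0,1],[0,0,1]],"delta_rot":[[0,0,0],[0,0,0],[0,0,0],[0,0,0],[0,0,0]]}'>/dev/null; python3 -m creep '{"hand":[0,-1,-1,-1,-1],"xyz":[[0,0,0],[0,0,0],[0,0,0],[0,0,0],[0,0,0]],"delta_rot":[[0,0,0],[0,0,0],[0,0,0],[0,0,0],[0,0,0]]}'; python3 -c "
from h import *
st(); go(.434,-.321,.063,15.7)"
```

```text
time_s: 14.08
eef_pos: [0.4359, -0.3221, 0.0286]
tcp_rot: [179.8, -0.1, 15.7]
contact_force: [-0.4, -0.5, 8.1]
finger_gap: 0.13
finger_force: 61.2
G [ 0.4358 -0.322   0.0646] t 14.07 xyz [ 0.4359 -0.3221  0.0286] rpy [ 1.798e+02 -1.000e-01  1.570e+01] F [-0.4 -0.5  8.1] gap 0.13 ff 61.2 j [ 25.  44.  13. 113. -22.  25. -20.]
shift units [-0.03 -0.03  0.03] rot units [ 0.02 -0.02  0.  ]
```

```bash
python3 -m creep '{"hand":[-1,-1,-1,-1,-1],"xyz":[[0,0,-0.4],[0,0,-0.9],[0,0,-0.9],[0,0,-0.9],[0,0,-0.9]],"delta_rot":[[0,0,0],[0,0,0],[0,0,0],[0,0,0],[0,0,0]]}'>/dev/null; python3 -m creep '{"hand":[-1,-1,-1,-1,-1],"xyz":[[0.4,-0.7,0],[0.5,-0.85,0],[0.5,-0.85,0],[0.5,-0.85,0],[0.5,-0.85,0]],"delta_rot":[[0,0,0],[0,0,0],[0,0,0],[0,0,0],[0,0,0]]}'>/dev/null;python3 -m creep '{"hand":[-1,-1,-1,-1,-1],"xyz":[[0.5,-0.85,0],[0.4,-0.7,0],[0.2,-0.25,0],[0,0,0],[0,0,0]],"delta_rot":[[0,0,0],[0,0,0],[0,0,0],[0,0,0],[0,0,0]]}'; python3 -c "
from h import *
o=st(); go(.5231,.008,.1416,15.7)
zf=o['eef_pos'][2]+.036-.0646
ms={}
for c in('side','top'):
  shot(c); r=masks_of('funnel',c); print(c,[(x['conf'],x['pixel'],x['region'].sum()) for x in r[:2]]); ms[c]=r[0]['region'].astype(np.float32)
for k in ({'side':ms['side']},{'top':ms['top']}):
  f=lambda p:cost((p[0],p[1],p[2],zf),'funnel',k)
  x0=np.array([.595,.030,.27]); r=minimize(f,x0,method='Nelder-Mead',options=dict(initial_simplex=x0+np.vstack([np.zeros(3),np.diag([.012,.012,.15])]))); print(list(k),r.x.round(4),r.fun)
"
```

```text
time_s: 15.95
eef_pos: [0.5226, 0.0082, 0.2268]
tcp_rot: [179.9, 0.0, 15.6]
contact_force: [-0.7, 0.1, -1.2]
finger_gap: 0.13
finger_force: 60.0
G [0.5226 0.0082 0.2628] t 15.95 xyz [0.5226 0.0082 0.2268] rpy [179.9   0.   15.6] F [-0.7  0.1 -1.2] gap 0.13 ff 60.0 j [-19.  26.  22. 107. -12.  50. -66.]
shift units [0.01 0.   2.42] rot units [ 0.01  0.   -0.02] 
side [(0.67, [228.6, 152.9], np.int64(1365)), (0.36, [224.7, 209.9], np.int64(4938))]
top []Traceback (most recent call last):
  File "<string>", line 7, in <module>
    shot(c); r=masks_of('funnel',c); print(c,[(x['conf'],x['pixel'],x['region'].sum()) for x in r[:2]]); ms[c]=r[0]['region'].astype(np.float32)
                                                                                                               ~^^^
IndexError: list index out of range
```

```bash
python3 -m creep '{"hand":[-1,-1,-1,-1,-1],"xyz":[[0,0,0.6],[0,0,0.6],[0,0,0.4],[0,0,0],[0,0,0]],"delta_rot":[[0,0,0],[0,0,0],[0,0,0],[0,0,0],[0,0,0]]}' | grep -E "pos|t_force"; python3 -m creep '{"hand":[-1,-1,-1,-1,-1],"xyz":[[0,0,0.2],[0,0,0.2],[0,0,0.15],[0,0,0],[0,0,0]],"delta_rot":[[0,0,0],[0,0,0],[0,0,0],[0,0,0],[0,0,0]]}'| grep -E "pos|t_force"; python3 -c "
from h import *
o=st();shot('side');r=masks_of('funnel','side');k={'side':r[0]['region'].astype(np.float32)};zf=o['eef_pos'][2]+.036-.0646
f=lambda p:cost((p[0],p[1],p[2],zf),'funnel',k)
x0=np.array([.595,.030,.27]); r=minimize(f,x0,method='Nelder-Mead',options=dict(initial_simplex=x0+np.vstack([np.zeros(3),np.diag([.012,.012,.15])]))); print(list(k),r.x.round(4),r.fun,zf)"
```

```text
eef_pos: [0.5237, 0.0099, 0.1474]
contact_force: [-0.2, -0.6, -0.5]
eef_pos: [0.5232, 0.0103, 0.1192]
contact_force: [0.5, -0.1, -1.4]
G [0.5232 0.0103 0.1552] t 17.4 xyz [0.5232 0.0103 0.1192] rpy [180.   -0.   15.7] F [ 0.5 -0.1 -1.4] gap 0.134 ff 60.0 j [-16.  35.  18. 113. -17.  35. -61.]
['side'] [0.5972 0.0329 0.3386] 0.24101293087005615 0.09059323700291193
```

```bash
python3 -m creep '{"hand":[-1,-1,-1,-1,-1],"xyz":[[0,0,0.1],[0,0,0.1],[0,0,0.06],[0,0,0],[0,0,0]],"delta_rot":[[0,0,0],[0,0,0],[0,0,0],[0,0,0],[0,0,0]]}' | grep -E "pos|t_force"; python3 -m creep '{"hand":[-0.4,-0.4,-0.4,-0.4],"xyz":[[0,0,0],[0,0,0],[0,0,0],[0,0,0]],"delta_rot":[[0,0,0],[0,0,0],[0,0,0],[0,0,0]]}'| grep -E "pos|t_force";python3 -m creep '{"hand":[-0.4,-0.4,-0.4,0.4],"xyz":[[0,0,-0.6],[0,0,-0.9],[0,0,-0.9],[0,0,0]],"delta_rot":[[0,0,0],[0,0,0],[0,0,0],[0,0,0]]}'| grep -E "pos|t_force"; python3 -c "
from h import *
o=st();shot('side');r=masks_of('funnel','side');k={'side':r[0]['region'].astype(np.float32)};zf=.077
M['funnel'][0]=M['funnel'][1]
f=lambda p:cost((p[0],p[1],p[2],p[3]),'funnel',k)
x0=np.array([.595,.030,.27,.077]); r=minimize(f,x0,method='Nelder-Mead',options=dict(initial_simplex=x0+np.vstack([np.zeros(4),np.diag([.012,.012,.15,.01])]))); print(list(k),r.x.round(4),r.fun,zf)
go(.4345,.1345,.01,0)"
```

```text
eef_pos: [0.5235, 0.0094, 0.1064]
contact_force: [-0.5, -3.1, 4.0]
eef_pos: [0.523, 0.0107, 0.1061]
contact_force: [0.4, -0.1, -1.2]
eef_pos: [0.5255, 0.0103, 0.2294]
contact_force: [-0.4, 0.5, -0.3]
G [0.5253 0.0103 0.2654] t 19.12 xyz [0.5255 0.0103 0.2294] rpy [179.9  -0.4  15.7] F [-0.4  0.5 -0.3] gap 0.501 ff 0.0 j [-20.  26.  22. 106. -13.  50. -65.]
['side'] [0.5955 0.0312 0.3051 0.0759] 0.0723755955696106 0.077
shift units [-1.03 -2.86  5.04] rot units [-0.   -0.    1.97]
```

```bash
python3 -m creep '{"hand":[0,0,0,0,0],"xyz":[[-0.35,-0.95,0],[-0.34,-0.95,0],[-0.34,-0.96,0],[0,0,0.9],[0,0,0.9]],"delta_rot":[[0,0,0],[0,0,0],[0,0,1],[0,0,0.97],[0,0,0]]}'; python3 -c "
from h import *
o=st();shot('side');
r=masks_of('chip_5','side');
for x in r:
  m=x['region']; print(x['conf'],x['pixel'],at_z('side',x['pixel'],.009)[:2],m.sum(), end=' ')
  print(fit('chip',{'side':m},yaws=[0],xy=at_z('side',x['pixel'],.009)[:2]))
go(.4345,.1345,.020,0)"
```

```text
time_s: 19.85
eef_pos: [0.4336, 0.1352, 0.1343]
tcp_rot: [180.0, 0.0, 0.1]
contact_force: [-0.1, 0.9, 0.1]
finger_gap: 0.5
finger_force: 0.0
G [0.4336 0.1352 0.1703] t 19.85 xyz [0.4336 0.1352 0.1343] rpy [1.8e+02 0.0e+00 1.0e-01] F [-0.1  0.9  0.1] gap 0.5 ff 0.0 j [-36.  29.  22. 122. -20.  32. -90.]
0.65 [275.3, 259.0] [0.4285288  0.13226994] 67 (array([0.4348, 0.1383]), -4.4, np.float64(0.103))
0.6 [230.8, 299.9] [0.49356866 0.29131141] 69 (array([0.4958, 0.2941]), 5.6, np.float64(0.277))
0.48 [216.5, 303.1] [0.52278173 0.31004029] 80 (array([0.532 , 0.3097]), 1.6, np.float64(0.185))
0.4 [217.0, 297.7] [0.52794843 0.29532444] 49 (array([0.525 , 0.2852]), -5.3, np.float64(0.468))
shift units [ 0.11 -0.04  2.96] rot units [0.03 0.07 0.  ]
```

```bash
python3 -m creep '{"hand":[0,0,0,0,0],"xyz":[[0,-0.04,1],[0,0,1],[0,0,0.6],[0,0,0.36],[0,0,0]],"delta_rot":[[0,0,0],[0,0,0],[0,0,0],[0,0,0],[0,0,0]]}'|grep -E "pos|t_force"; python3 -m creep '{"hand":[-1,-1,-1,-1,-1],"xyz":[[0,0,0],[0,0,0],[0,0,0],[0,0,0],[0,0,-0.5]],"delta_rot":[[0,0,0],[0,0,0],[0,0,0],[0,0,0],[0,0,0]]}';  python3 -m creep '{"hand":[-1,-1,-1,-1,-1],"xyz":[[0,0,-0.8],[0,0,-1],[0,0,-1],[0,0,-1],[0,0,0]],"delta_rot":[[0,0,0],[0,0,0],[0,0,0],[0,0,0],[0,0,0]]}'; python3 -c "
from h import *
o=st(); go(.597,.031,.19,0)"
```

```text
eef_pos: [0.4343, 0.136, -0.0108]
contact_force: [-0.2, 0.4, 0.8]
time_s: 21.2
eef_pos: [0.4339, 0.136, 0.0149]
tcp_rot: [-180.0, 0.2, -0.1]
contact_force: [1.3, 0.0, -0.7]
finger_gap: 0.216
finger_force: 58.7
time_s: 21.82
eef_pos: [0.4369, 0.1364, 0.2083]
tcp_rot: [-179.8, -0.3, -0.0]
contact_force: [-0.3, 0.6, -0.0]
finger_gap: 0.219
finger_force: 58.7
G [0.4367 0.1362 0.2443] t 21.82 xyz [0.4369 0.1364 0.2083] rpy [-179.8   -0.3   -0. ] F [-0.3  0.6 -0. ] gap 0.219 ff 58.7 j [-53.  27.  46. 118. -27.  46. -81.]
shift units [3.2  2.11 1.1 ] rot units [-0.02 -0.04 -0.  ]
```

```bash
python3 -m creep '{"hand":[-1,-1,-1,-1,-1],"xyz":[[0.8,0.5,0],[0.8,0.55,0],[0.8,0.55,0],[0.8,0.51,0],[0,0,0.5]],"delta_rot":[[0,0,0],[0,0,0],[0,0,0],[0,0,0],[0,0,0]]}' >/dev/null;python3 -m creep '{"hand":[-1,-1,-1],"xyz":[[0,0,0.5],[0,0,0],[0,0,0]],"delta_rot":[[0,0,0],[0,0,0],[0,0,0]]}'; python3 -m creep '{"hand":[-0.2,-0.2,-0.2,-0.2],"xyz":[[0,0,0],[0,0,0],[0,0,0],[0,0,-1]],"delta_rot":[[0,0,0],[0,0,0],[0,0,0],[0,0,0]]}';  python3 -c "
from h import *
o=st(); shot('side'); r=masks_of('chip_5','side');
for x in r:
  m=x['region']; print(round(x['conf'],2),x['pixel'],fit('chip',{'side':m},yaws=[0],xy=at_z('side',x['pixel'],.009)[:2]))
go(.427,-.02,.15,0)"
```

```text
time_s: 22.82
eef_pos: [0.5947, 0.0303, 0.155]
tcp_rot: [-180.0, 0.0, -0.1]
contact_force: [0.1, 0.3, -0.9]
finger_gap: 0.216
finger_force: 58.7
time_s: 23.32
eef_pos: [0.592, 0.0314, 0.2021]
tcp_rot: [-180.0, 0.5, -0.0]
contact_force: [-0.1, 1.3, -0.1]
finger_gap: 0.4
finger_force: 0.0
G [0.5923 0.0314 0.2381] t 23.32 xyz [0.592  0.0314 0.2021] rpy [-180.     0.5   -0. ] F [-0.1  1.3 -0.1] gap 0.4 ff 0.0 j [-30.  38.  41.  97. -29.  56. -68.]
0.46 [220.2, 296.7] (array([0.5241, 0.2884]), 10.2, np.float64(0.398))
0.43 [291.7, 224.0] (array([ 0.4267, -0.0175]), 7.7, np.float64(0.17))
shift units [-3.43  0.99  1.88] rot units [ 0.   -0.06 -0.01]
```

```bash
python3 -m creep '{"hand":[0,0,0,0,0],"xyz":[[-0.85,0.25,0],[-0.85,0.25,0],[-0.85,0.25,0],[-0.85,0.22,0],[0,0,0.9]],"delta_rot":[[0,0,0],[0,0,0],[0,0,0],[0,0,0],[0,0,0]]}' >/dev/null;python3 -m creep '{"hand":[0,0,0],"xyz":[[0,0,0.9],[0,0,0],[0,0,0]],"delta_rot":[[0,0,0],[0,0,0],[0,0,0]]}' >/dev/null;  python3 -c "
from h import *
o=st(); shot('side'); r=masks_of('chip_5','side');
for x in r:
  m=x['region']; print(round(x['conf'],2),x['pixel'],fit('chip',{'side':m},yaws=[0],xy=at_z('side',x['pixel'],.009)[:2]))
go(.427,-.018,.022,0)"
```

```text
G [ 0.4253 -0.0183  0.1516] t 24.43 xyz [ 0.4253 -0.0183  0.1156] rpy [-1.8e+02 -0.0e+00 -1.0e-01] F [0.  0.3 0.2] gap 0.499 ff 0.0 j [-25.  32.  34. 128. -37.  30. -52.]
0.46 [216.2, 303.9] (array([0.5326, 0.3091]), -2.2, np.float64(0.336))
0.44 [289.2, 224.8] (array([ 0.426 , -0.0167]), 12.8, np.float64(0.114))
0.39 [220.8, 297.5] (array([0.5245, 0.2864]), 3.2, np.float64(0.396))
0.3 [242.9, 169.2] (array([ 0.6492, -0.2505]), 20.9, np.float64(0.821))
shift units [0.02 0.   2.6 ] rot units [-0.   -0.01 -0.  ]
```

```bash
python3 -m creep '{"hand":[0,0,0,0,0],"xyz":[[0.02,0,1],[0,0,1],[0,0,0.58],[0,0,0],[0,0,0]],"delta_rot":[[0,0,0],[0,0,0],[0,0,0],[0,0,0],[0,0,0]]}'|grep -E "pos|t_force"; python3 -m creep '{"hand":[-1,-1,-1,-1,-1],"xyz":[[0,0,0],[0,0,0],[0,0,0],[0,0,0],[0,0,-0.5]],"delta_rot":[[0,0,0],[0,0,0],[0,0,0],[0,0,0],[0,0,0]]}';  python3 -m creep '{"hand":[-1,-1,-1,-1,-1],"xyz":[[0,0,-0.8],[0,0,-1],[0,0,-1],[0,0,-1],[0,0,0]],"delta_rot":[[0,0,0],[0,0,0],[0,0,0],[0,0,0],[0,0,0]]}'; python3 -c "
from h import *
o=st(); go(.597,.031,.19,0)"
```

```text
eef_pos: [0.4304, -0.0179, -0.0089]
contact_force: [-0.4, -0.3, -0.1]
time_s: 25.78
eef_pos: [0.429, -0.0177, 0.0153]
tcp_rot: [-179.9, 0.6, -0.1]
contact_force: [1.3, 0.5, -0.3]
finger_gap: 0.214
finger_force: 58.6
time_s: 26.4
eef_pos: [0.4333, -0.0179, 0.2082]
tcp_rot: [-179.8, 0.1, -0.0]
contact_force: [-0.8, -0.4, -0.3]
finger_gap: 0.214
finger_force: 58.7
G [ 0.4334 -0.018   0.2442] t 26.4 xyz [ 0.4333 -0.0179  0.2082] rpy [-1.798e+02  1.000e-01 -0.000e+00] F [-0.8 -0.4 -0.3] gap 0.214 ff 58.7 j [-39.  27.  54. 121. -31.  47. -56.]
shift units [ 3.27 -0.98  1.08] rot units [-0.02  0.01 -0.01]
```

```bash
python3 -m creep '{"hand":[-1,-1,-1,-1,-1],"xyz":[[0.8,-0.25,0],[0.82,-0.25,0],[0.82,-0.25,0],[0.83,-0.23,0],[0,0,0.5]],"delta_rot":[[0,0,0],[0,0,0],[0,0,0],[0,0,0],[0,0,0]]}' >/dev/null;python3 -m creep '{"hand":[-1,-1,-1],"xyz":[[0,0,0.5],[0,0,0],[0,0,0]],"delta_rot":[[0,0,0],[0,0,0],[0,0,0]]}'|grep pos; python3 -m creep '{"hand":[-0.2,-0.2,-0.2,-0.2],"xyz":[[0,0,0],[0,0,0],[0,0,0],[0,0,-1]],"delta_rot":[[0,0,0],[0,0,0],[0,0,0],[0,0,0]]}'|grep gap;  python3 -c "
from h import *
o=st(); ms={}
for c in('side','top'):
  shot(c); r=masks_of('scoop',c); 
  if r: ms[c]=r[0]['region']; print(c,fit('scoop',{c:ms[c]},xy=[.515,.306]))
r=fit('scoop',ms,xy=[.515,.306]);print(r)
print([(round(x['conf'],2),x['pixel']) for x in masks_of('chip_1','side')])
go(.524,.302,.2,-22.8)"
```

```text
eef_pos: [0.5943, 0.0307, 0.1539]
finger_gap: 0.4
G [0.5927 0.0317 0.2369] t 27.9 xyz [0.5921 0.0318 0.2009] rpy [-180.     0.9   -0. ] F [ 1.   0.5 -0.3] gap 0.4 ff 0.0 j [-34.  41.  49.  97. -35.  60. -63.]
side (array([0.5165, 0.3051]), -21.9, np.float64(0.181))
top (array([0.526 , 0.2999]), -147.8, np.float64(0.84))
(array([0.5162, 0.3052]), -21.7, np.float64(0.516))
[(0.51, [214.9, 305.3]), (0.5, [221.1, 294.1])]
shift units [-1.41 -5.42  0.8 ] rot units [0.   0.07 2.85]
```

```bash
python3 -m creep '{"hand":[0,0,0,0,0],"xyz":[[-0.25,-0.97,0],[-0.25,-0.97,0],[-0.25,-0.97,0],[-0.25,-0.97,0],[-0.25,-0.97,0]],"delta_rot":[[0,0,0],[0,0,0],[0,0,0],[0,0,0],[0,0,0]]}' >/dev/null;python3 -m creep '{"hand":[0,0,0,0],"xyz":[[-0.14,-0.57,0],[0,0,0],[0,0,0],[0,0,0.9]],"delta_rot":[[0,0,0],[0,0,1],[0,0,1],[0,0,0.75]]}'>/dev/null;  python3 -c "
from h import *
o=st(); go(.525,.3015,.063,-22)"
```

```text
G [0.5268 0.3025 0.1961] t 29.27 xyz [0.5267 0.3026 0.1601] rpy [-180.     0.3  -22.2] F [ 0.2  0.6 -0.6] gap 0.499 ff 0.0 j [ -63.   48.   55.   98.  -45.   59. -104.]
shift units [-0.01  0.03  2.66] rot units [-0.01  0.04 -0.03]
```

```bash
python3 -m creep '{"hand":[0,0,0,0,0],"xyz":[[0,0,0.9],[0,0,0.9],[0,0,0.86],[0,0,0],[0,0,0]],"delta_rot":[[0,0,0],[0,0,0],[0,0,0],[0,0,0],[0,0,0]]}' |grep -E "pos|t_force";python3 -m creep '{"hand":[-1,-1,-1,-1],"xyz":[[0,0,0],[0,0,0],[0,0,0],[0,0,0]],"delta_rot":[[0,0,0],[0,0,0],[0,0,0],[0,0,0]]}'; python3 -c "
from h import *
st()"; python3 -m creep '{"hand":[-1,-1,-1,-1,-1],"xyz":[[0,0,-0.2],[0,0,-0.6],[0,0,-0.9],[0,0,-0.9],[0,0,-0.9]],"delta_rot":[[0,0,0],[0,0,0],[0,0,0],[0,0,0],[0,0,0]]}'; python3 -m creep '{"hand":[-1,-1,-1,-1],"xyz":[[0,0,-0.9],[0,0,-0.9],[0,0,0],[0,0,0]],"delta_rot":[[0,0,0],[0,0,0],[0,0,0],[0,0,0]]}'; python3 -c "
from h import *
st()"
```

```text
eef_pos: [0.5243, 0.3017, 0.027]
contact_force: [0.5, -0.2, 0.6]
time_s: 30.4
eef_pos: [0.5245, 0.3023, 0.0277]
tcp_rot: [179.9, 0.4, -22.0]
contact_force: [-1.6, -1.4, 5.8]
finger_gap: 0.149
finger_force: 61.5
G [0.5247 0.3022 0.0637] t 30.4 xyz [0.5245 0.3023 0.0277] rpy [179.9   0.4 -22. ] F [-1.6 -1.4  5.8] gap 0.149 ff 61.5 j [-58.  56.  46. 103. -55.  47. -96.]
time_s: 31.02
eef_pos: [0.5248, 0.3017, 0.2028]
tcp_rot: [179.8, 0.5, -22.1]
contact_force: [0.4, 0.9, -2.8]
finger_gap: 0.152
finger_force: 60.3
time_s: 31.52
eef_pos: [0.5251, 0.3019, 0.2904]
tcp_rot: [179.8, 0.6, -22.0]
contact_force: [-1.1, -0.1, -2.0]
finger_gap: 0.151
finger_force: 60.3
G [0.5255 0.3019 0.3264] t 31.52 xyz [0.5251 0.3019 0.2904] rpy [179.8   0.6 -22. ] F [-1.1 -0.1 -2. ] gap 0.151 ff 60.3 j [ -65.   40.   61.   89.  -36.   73. -111.]
```

```bash
python3 -m creep '{"hand":[-1,-1,-1,-1,-1],"xyz":[[0.2,0.2,0],[0.4,0.4,0],[0.5,0.52,0],[0.5,0.52,0],[0.5,0.52,0]],"delta_rot":[[0,0,0],[0,0,0],[0,0,0],[0,0,0],[0,0,0]]}' >/dev/null; python3 -m creep '{"hand":[-1,-1,-1,-1,-1],"xyz":[[0.5,0.52,0],[0.5,0.52,0],[0.5,0.5,0],[0.4,0.4,0],[0.27,0.3,0.1]],"delta_rot":[[0,0,0],[0,0,0],[0,0,0],[0,0,0],[0,0,0]]}'>/dev/null;  python3 -m creep '{"hand":[-1,-1,-1,-1],"xyz":[[0.1,0.1,0.2],[0,0,0.2],[0,0,0],[0,0,0]],"delta_rot":[[0,0,0],[0,0,0],[0,0,0],[0,0,0]]}'; python3 -c "
from h import *
st(); go(.644,.0115,.3,-22)
shot('side');shot('top')
for c in ('side','top'): print(c,[(round(x['conf'],2),x['pixel']) for x in masks_of('chip_1',c)])"
```

```text
time_s: 33.28
eef_pos: [0.6439, 0.0123, 0.2647]
tcp_rot: [179.8, 0.5, -21.9]
contact_force: [-1.4, -0.4, -2.0]
finger_gap: 0.149
finger_force: 60.3
G [0.6442 0.0123 0.3007] t 33.27 xyz [0.6439 0.0123 0.2647] rpy [179.8   0.5 -21.9] F [-1.4 -0.4 -2. ] gap 0.149 ff 60.3 j [-32.  43.  56.  85. -36.  72. -84.]
shift units [0.   0.02 0.01] rot units [0.02 0.07 0.01] 
side [(0.65, [216.7, 212.3]), (0.37, [223.5, 147.5])]
top []
```

```bash
python3 -c "
from h import *
print(at_z('side',(216.7,212.3),.12),at_z('side',(216.7,212.3),.008))
a=shot('side','g1',(150,90,160,125),5)"
```

```text
[0.59617185 0.11741296 0.12      ] [ 0.66156948 -0.00618418  0.008     ]
```

View pics/g1.png

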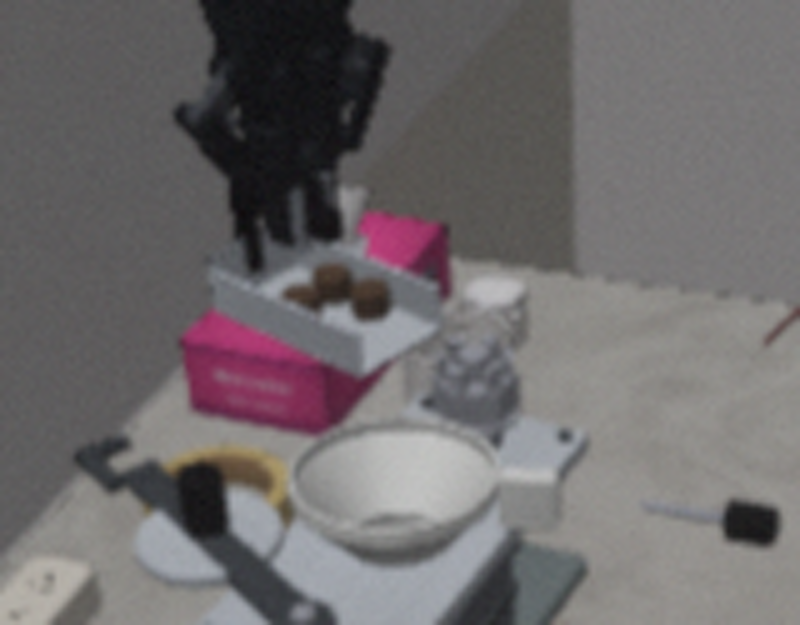

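```bash
python3 -m creep '{"hand":[-1,-1,-1,-1,-1],"xyz":[[0,0,0],[0,0,0],[0,0,0],[0,0,0],[0,0,0]],"delta_rot":[[0,0.4,0],[0,0.6,0],[0,0.6,0],[0,0.6,0],[0,0.5,0]]}' >/dev/null; python3 -m creep '{"hand":[-1,-1,-1],"xyz":[[0,0,0],[0,0,0],[0,0,0]],"delta_rot":[[0,0.3,0],[0,0,0],[0,0,0]]}'; cat >> h.py <<'E'
def nose(target=None):
    o=get_obs(); Rt=R.from_euler("xyz",o["tcp_rot"],degrees=True); n=np.array([-.068,0,.061-.036])
    p=o["eef_pos"]+Rt.apply(n); print("nose",p.round(4),"tilt",np.degrees(np.arccos(-Rt.as_matrix()[2,2])).round(1), "joints",o["joint_pos"].round(0))
    if target is not None: print("shift units",(Rt.inv().apply(np.array(target)-p)/.05).round(2))
    return p
E
python3 -c "
from h import *
st(); nose((.6094,.0254,.17))
p=nose((.6094,.0254,.17));print(proj('side',p))"
```

```text
time_s: 34.52
eef_pos: [0.6444, 0.0112, 0.2653]
tcp_rot: [179.8, -23.5, -22.0]
contact_force: [0.3, 0.4, -1.9]
finger_gap: 0.149
finger_force: 60.3
G [0.6311 0.0167 0.2983] t 34.52 xyz [0.6444 0.0112 0.2653] rpy [179.8 -23.5 -22. ] F [ 0.3  0.4 -1.9] gap 0.149 ff 60.3 j [-49.  36.  61. 108. -41.  36. -81.]
nose [0.5958 0.0308 0.2152] tilt 23.5 joints [-49.  36.  61. 108. -41.  36. -81.]
shift units [-0.09 -0.01  0.95]
nose [0.5958 0.0308 0.2152] tilt 23.5 joints [-49.  36.  61. 108. -41.  36. -81.]
shift units [-0.09 -0.01  0.95]
[[226.5894424  165.59322119]]
```

```bash
cat >> h.py <<'E'
def scoopfit():
    o=get_obs(); Rt=R.from_euler("xyz",o["tcp_rot"],degrees=True); Rs=Rt*R.from_euler("x",180,degrees=True)
    shot("side"); r=masks_of("scoop","side"); m=r[0]["region"].astype(np.float32); print(r[0]["conf"],r[0]["pixel"])
    def c(d,show=False):
        im=np.zeros((384*4,512*4),np.uint8)
        for p in M["scoop"][:4]:
            q=proj("side",Rs.apply(p-[.010,0,.0637])+Rt.apply([0,0,-.036])+o["eef_pos"]+[d[0],0,d[1]])
            cv2.fillConvexPoly(im,((cv2.convexHull(q.astype(np.float32))[:,0]+.5)*4).astype(np.int32),1)
        im=cv2.resize(im.astype(np.float32),(512,384),interpolation=cv2.INTER_AREA)
        return 1-np.minimum(im,m).sum()/np.maximum(im,m).sum()
    x=minimize(c,[0,0],method="Nelder-Mead",options=dict(initial_simplex=[[0,0],[.02,0],[0,.02]])); print("at nominal",c([0,0]),"best dx,dz",x.x.round(4),x.fun)
E
python3 -c "
from h import *
scoopfit()"
```

```text
0.94 [213.0, 148.6]
at nominal 0.27634573 best dx,dz [-0.0009 -0.0006] 0.2726646065711975
```

```bash
python3 -m creep '{"hand":[-1,-1,-1,-1,-1],"xyz":[[-0.1,0,0.2],[-0.15,0,0.25],[-0.15,0,0.25],[-0.14,0,0.24],[0,0,0]],"delta_rot":[[0,0,0],[0,0,0],[0,0,0],[0,0,0],[0,0,0]]}' >/dev/null; python3 -m creep '{"hand":[-1,-1,-1,-1,-1],"xyz":[[0,0,0],[0,0,0],[0,0,0],[0,0,0],[0,0,0]],"delta_rot":[[0,0.4,0],[0,0.5,0],[0,0.5,0],[0,0.3,0],[0,0,0]]}'; python3 -c "
from h import *
st(); nose()";  python3 -m creep '{"hand":[-1,-1,-1,-1,-1],"xyz":[[0,0,0],[0,0,0],[0,0,0],[0,0,0],[0,0,0]],"delta_rot":[[0,0.3,0],[0,0.3,0],[0,0.3,0],[0,0,0],[0,0,0]]}' >/dev/null;  python3 -c "
from h import *
st(); nose()
shot('side');print([(round(x['conf'],2),x['pixel'],x['region'].sum()) for x in masks_of('chip_1','side')])"
```

```text
time_s: 35.88
eef_pos: [0.6465, 0.0214, 0.2306]
tcp_rot: [178.6, -35.3, -21.8]
contact_force: [0.9, -0.2, -1.1]
finger_gap: 0.148
finger_force: 60.4
G [0.6275 0.0299 0.26  ] t 35.88 xyz [0.6465 0.0214 0.2306] rpy [178.6 -35.3 -21.8] F [ 0.9 -0.2 -1.1] gap 0.148 ff 60.4 j [-54.  38.  58. 120. -63.  13. -64.]
nose [0.6082 0.0361 0.1709] tilt 35.3 joints [-54.  38.  58. 120. -63.  13. -64.]
G [0.6347 0.0424 0.2843] t 36.5 xyz [0.6554 0.032  0.2567] rpy [176.7 -39.8 -21.8] F [ 0.1  0.2 -0.9] gap 0.149 ff 60.4 j [-61.  41.  65. 119. -63.  13. -68.]
nose [0.6212 0.0441 0.1939] tilt 39.9 joints [-61.  41.  65. 119. -63.  13. -68.]
[(0.23, [189.1, 197.5], np.int64(918))]
```

```bash
cat >> h.py <<'E'
def brown(c):
    im=shot(c).astype(int); m=((im[...,0]-im[...,2]>14)&(im[...,0]-im[...,1]>3)&(im.sum(2)<300)&(im.sum(2)>90)).astype(np.uint8)
    n,l,s,ce=cv2.connectedComponentsWithStats(m); print(c,[(ce[i].round(0).tolist(),int(s[i,4])) for i in range(1,n) if s[i,4]>5])
E
python3 -c "
from h import *
brown('side'); brown('top')
for c in('side','top'):
  im=cv2.imread(f'pics/{c}0.png')[...,::-1].astype(int); m=((im[...,0]-im[...,2]>14)&(im[...,0]-im[...,1]>3)&(im.sum(2)<300)&(im.sum(2)>90)).astype(np.uint8)
  n,l,s,ce=cv2.connectedComponentsWithStats(m); print('0',c,[(ce[i].round(0).tolist(),int(s[i,4])) for i in range(1,n) if s[i,4]>5])
"
```

```text
side [([267.0, 42.0], 1219), ([286.0, 76.0], 12), ([268.0, 87.0], 7), ([227.0, 111.0], 14), ([231.0, 147.0], 222), ([509.0, 137.0], 7), ([448.0, 149.0], 10), ([453.0, 153.0], 15), ([307.0, 154.0], 8), ([337.0, 165.0], 67), ([496.0, 163.0], 67), ([193.0, 166.0], 159), ([505.0, 168.0], 49), ([466.0, 212.0], 762), ([197.0, 184.0], 60), ([491.0, 181.0], 7), ([184.0, 184.0], 6), ([486.0, 187.0], 9), ([207.0, 192.0], 9), ([483.0, 211.0], 22), ([479.0, 215.0], 7), ([103.0, 230.0], 41), ([444.0, 227.0], 6), ([480.0, 229.0], 6), ([107.0, 250.0], 50), ([77.0, 251.0], 11), ([92.0, 253.0], 10), ([422.0, 284.0], 9), ([127.0, 293.0], 110), ([460.0, 292.0], 7), ([485.0, 298.0], 8), ([133.0, 305.0], 63), ([45.0, 340.0], 177), ([74.0, 344.0], 70)]
top [([175.0, 119.0], 8), ([338.0, 141.0], 201), ([55.0, 161.0], 1075), ([162.0, 147.0], 52), ([313.0, 163.0], 135), ([248.0, 179.0], 15), ([227.0, 182.0], 6), ([222.0, 187.0], 15), ([217.0, 194.0], 9), ([188.0, 233.0], 15), ([180.0, 243.0], 13), ([384.0, 243.0], 6), ([174.0, 249.0], 22), ([164.0, 259.0], 22), ([151.0, 275.0], 62), ([133.0, 303.0], 38), ([1
[... 1481 characters left out ...]
6.0, 296.0], 10), ([133.0, 304.0], 62), ([229.0, 300.0], 51), ([45.0, 340.0], 177), ([74.0, 344.0], 69)]
0 top [([178.0, 112.0], 6), ([175.0, 119.0], 8), ([338.0, 141.0], 213), ([55.0, 161.0], 1079), ([162.0, 147.0], 54), ([313.0, 163.0], 123), ([384.0, 243.0], 7), ([495.0, 318.0], 626), ([249.0, 335.0], 8), ([243.0, 341.0], 36), ([255.0, 339.0], 9), ([260.0, 342.0], 15), ([261.0, 350.0], 17), ([264.0, 354.0], 8), ([270.0, 359.0], 9), ([277.0, 365.0], 373), ([450.0, 363.0], 37), ([466.0, 369.0], 234), ([226.0, 360.0], 6), ([306.0, 361.0], 6), ([406.0, 364.0], 6), ([441.0, 363.0], 6), ([394.0, 371.0], 84), ([350.0, 373.0], 377), ([379.0, 372.0], 10), ([447.0, 378.0], 36), ([398.0, 381.0], 7)]
```

```bash
python3 -m creep '{"hand":[-1,-1,-1,-1,-1],"xyz":[[0.2,0,-0.3],[0,0,0],[0,0,0],[0,0,0],[0,0,0]],"delta_rot":[[0,-0.5,0],[0,-0.8,0],[0,-0.8,0],[0,-0.8,0],[0,-0.8,0]]}' >/dev/null; python3 -m creep '{"hand":[-1,-1,-1,-1],"xyz":[[0,0,0],[0,0,0],[0,0,0],[0,0,0]],"delta_rot":[[0,-0.8,0],[0,-0.3,0],[0,0,0],[0,0,0]]}'; python3 -c "
from h import *
st(); go(.644,.0115,.3,-22)
for c in('side','top'):
  shot(c);print(c,[(round(x['conf'],2),x['pixel'],x['region'].sum()) for x in masks_of('chip_1',c)])
o=get_obs();Rt=R.from_euler('xyz',o['tcp_rot'],degrees=True);print(proj('side',[o['eef_pos']+Rt.apply([a,0,.01]) for a in(-.06,-.03,.0,.03)]))"
```

```text
time_s: 37.83
eef_pos: [0.6537, 0.0341, 0.2745]
tcp_rot: [177.5, -1.5, -23.8]
contact_force: [-0.0, -0.2, -1.6]
finger_gap: 0.152
finger_force: 60.4
G [0.6535 0.0359 0.3104] t 37.83 xyz [0.6537 0.0341 0.2745] rpy [177.5  -1.5 -23.8] F [-0.  -0.2 -1.6] gap 0.152 ff 60.4 j [-38.  47.  66.  83. -41.  76. -85.]
shift units [0.02 0.51 0.23] rot units [ 0.32 -0.19 -0.23] 
side []
top [(0.49, [242.3, 161.0], np.int64(451))]
[[219.99431753 155.06324934]
 [212.1645688  151.10777567]
 [204.59867591 147.28559808]
 [197.28352231 143.59009028]]
```

```bash
python3 -m creep '{"hand":[-1,-1,-1],"xyz":[[0,0,0],[0,0,0],[0,0,0]],"delta_rot":[[0.32,-0.19,-0.23],[0,0,0],[0,0,0]]}'|grep rot; python3 -c "
from h import *
im=shot('side').astype(int); g=cv2.imread('pics/g1.png')
p=im[138:164:2,196:234:2]; print((p[...,0]-p[...,2])); print(p.sum(2)//3)"
```

```text
tcp_rot: [180.0, 0.0, -22.0]
[[ -4  -3  -3  -8  -6  -6  -1  -5   0   0   0   1  -1  -1  61  64  60  60
   60]
 [ -6  -6  -8  -7  -7  -8  -7 -10  -7  -6   0  -4  -8   8  62  61  61  57
   54]
 [ -2  -9  -7  -9  -8  -7  -6  -9  -7 -10 -11 -11  -2  47  64  60  60  57
   41]
 [ -7  -7 -11 -10  -9  -5  -9  -8  -8  -9 -10  -6  -9  10  42  58  58  42
   31]
 [-10 -10 -11 -11 -13 -11  -8 -12  -7  -9 -11 -10  -8  -8  -7   9  22  23
   28]
 [-13 -11 -11 -10 -11 -11  -9 -10  -8 -10  -9  -6  -7 -11  -7  -7  -9  -5
   17]
 [-10 -13 -12 -10 -11 -10 -11 -12 -10 -10  -9  -9  -7  -6  -7  -7  -7  -6
   10]
 [ -8  -7 -10  -9 -10 -11 -10 -12 -11  -9 -11 -11  -9  -8  -9  -7  -9  -8
   14]
 [-10  -7  -9  -8  -9 -10 -12  -9 -10  -9 -10  -9 -11 -10 -13 -10  -7  -9
    7]
 [ -6  -7  -8  -7 -10  -9  -8 -10 -10 -10 -11  -9 -11 -12 -10 -13 -11  -8
    1]
 [ 41  14  -7  -9  -7  -8  -8  -8  -8 -10 -12 -11 -12 -10 -12  -9   2  10
    0]
 [ 38  45  33   2  -7 -11  -8  -8  -8  -9 -11 -10 -12 -10  -3  22  27   7
    3]
 [ 48  40  39  37  24   2  -5  -9  -8  -8 -10 -12  -8  13  26  29  16   3
    4]]
[[ 68  40  41  80
[... 336 characters left out ...]
 128 114 111 113 115 111 112 118 132 123  76
   64]
 [155 161 163 164 163 165 165 163 152 133 117 110 110 112 109 111 112 113
   65]
 [126 146 164 162 162 161 166 164 168 165 159 139 118 110 113 110 112 102
   61]
 [113 117 119 147 164 165 165 166 167 167 164 166 161 142 130 112 110 105
   65]
 [111 111 111 111 118 151 161 154 167 166 167 166 165 164 164 152 129 111
   98]
 [115 112 109 111 112 114 118 135 158 162 166 168 166 168 166 166 164 128
   97]
 [111 112 114 109 111 109 109 109 114 130 164 165 165 169 166 154  97 104
  102]
 [ 86  95  94  98 113 110 111 112 109 126 164 164 166 156 126  73  64 101
  124]
 [ 90  87  84  81  82 107 114 111 111 121 163 162 137  79  68  65  95 129
  124]]
```

```bash
python3 -m creep '{"hand":[-1,-1,-1,-1,-1],"xyz":[[-0.6,-0.5,0],[-0.75,-0.7,0],[-0.75,-0.7,0],[-0.75,-0.7,0],[-0.75,-0.7,0]],"delta_rot":[[0,0,0],[0,0,0],[0,0,0],[0,0,0],[0,0,0]]}' >/dev/null; python3 -m creep '{"hand":[-1,-1,-1,-1,-1],"xyz":[[-0.6,-0.5,0],[-0.19,-0.16,0],[0,0,0],[0,0,0.8],[0,0,0.9]],"delta_rot":[[0,0,0],[0,0,0],[0,0,0],[0,0,0],[0,0,0]]}'; python3 -c "
from h import *
st(); go(.5247,.3022,.0637,-22)"
```

```text
time_s: 39.7
eef_pos: [0.5262, 0.2978, 0.19]
tcp_rot: [-179.9, -0.1, -22.1]
contact_force: [-0.3, 0.1, -1.4]
finger_gap: 0.154
finger_force: 60.5
G [0.5261 0.2978 0.226 ] t 39.7 xyz [0.5262 0.2978 0.19  ] rpy [-1.799e+02 -1.000e-01 -2.210e+01] F [-0.3  0.1 -1.4] gap 0.154 ff 60.5 j [ -66.   49.   65.   97.  -49.   66. -100.]
shift units [-0.07 -0.07  3.25] rot units [-0.01 -0.01 -0.02]
```

```bash
python3 -m creep '{"hand":[-1,-1,-1,-1,-1],"xyz":[[-0.07,-0.07,0.9],[0,0,0.9],[0,0,0.8],[0,0,0.4],[0,0,0.2]],"delta_rot":[[0,0,0],[0,0,0],[0,0,0],[0,0,0],[0,0,0]]}' >/dev/null; python3 -m creep '{"hand":[-1,-1],"xyz":[[0,0,0.04],[0,0,0]],"delta_rot":[[0,0,0],[0,0,0]]}'; python3 -m creep '{"hand":[0,0,0],"xyz":[[0,0,0],[0,0,0],[0,0,0]],"delta_rot":[[0,0,0],[0,0,0],[0,0,0]]}' >/dev/null;  python3 -m creep '{"hand":[0,0,0,0,0],"xyz":[[0,0,-0.4],[0,0,-0.9],[0,0,-1],[0,0,-1],[0,0,-0.9]],"delta_rot":[[0,0,0],[0,0,0],[0,0,0],[0,0,0],[0,0,0]]}' >/dev/null; python3 -c "
from h import *
st(); go(.523,.0105,.142,15.7)
shot('side');r=masks_of('scoop','side');print(fit('scoop',{'side':r[0]['region']},yaws=[-30,-15],xy=[.516,.305]))
r=masks_of('funnel','side');k={'side':r[0]['region'].astype(np.float32)}
M['funnel'][0]=M['funnel'][1]
f=lambda p:cost((p[0],p[1],p[2],p[3]),'funnel',k)
x0=np.array([.595,.030,.27,.077]); r=minimize(f,x0,method='Nelder-Mead',options=dict(initial_simplex=x0+np.vstack([np.zeros(4),np.diag([.012,.012,.15,.01])]))); print(r.x.round(4),r.fun)
brown('top')"|cut -c1-600
```

```text
time_s: 40.58
eef_pos: [0.5232, 0.3042, 0.0288]
tcp_rot: [-179.9, -0.0, -22.0]
contact_force: [-0.2, 0.4, -0.9]
finger_gap: 0.148
finger_force: 60.5
G [0.5228 0.3038 0.2773] t 41.58 xyz [0.5228 0.3038 0.2413] rpy [-179.9   -0.   -22. ] F [0.6 0.9 0.1] gap 0.495 ff 0.0 j [ -67.   45.   65.   94.  -44.   70. -105.]
shift units [2.2  5.44 2.7 ] rot units [-0.01 -0.01 -4.72] 
(array([0.5133, 0.3085]), -21.9, np.float64(0.046))
[ 0.637  -0.085   0.3869 -0.0174] 0.3343074917793274
top [([175.0, 119.0], 8), ([338.0, 141.0], 208), ([55.0, 161.0], 1098), ([162.0, 147.0], 53), ([313.0, 163.0], 133), ([251.0, 173.0], 6), ([248.0, 179.0], 14), ([116.0, 203.0], 17), ([114.0, 210.0], 6), ([111.0, 217.0], 9), ([108.0, 227.0], 25), ([105.0, 237.0], 16), ([102.0, 243.0], 13), ([384.0, 243.0], 8), ([97.0, 256.0], 38), ([92.0, 268.0], 18), ([91.0, 297.0], 69), ([82.0, 324.0], 24), ([137.0, 344.0], 484), ([244.0, 335.0], 7), ([258.0, 343.0], 16), ([192.0, 351.0], 24), ([201.0, 354.0], 18), ([215.0, 357.0], 14), ([226.0, 361.0], 18), ([241.0, 366.0], 14), ([249.0, 368.0], 13), ([276.0
```

```bash
python3 -m creep '{"hand":[0,0,0,0,0],"xyz":[[0.35,0.88,0],[0.4,0.98,0],[0.4,0.98,0],[0.4,0.98,0],[0.4,0.98,0]],"delta_rot":[[0,0,0],[0,0,0],[0,0,0],[0,0,0],[0,0,0]]}' >/dev/null; python3 -m creep '{"hand":[0,0,0,0,0],"xyz":[[0.25,0.64,0],[0,0,0],[0,0,0],[0,0,0],[0,0,0]],"delta_rot":[[0,0,0],[0,0,-1],[0,0,-1],[0,0,-1],[0,0,-1]]}'>/dev/null;python3 -m creep '{"hand":[0,0,0],"xyz":[[0,0,0],[0,0,0],[0,0,0]],"delta_rot":[[0,0,-0.72],[0,0,0],[0,0,0]]}'>/dev/null; python3 -c "
from h import *
st(); go(.523,.0105,.142,15.7)
shot('side');R_=masks_of('funnel','side');print([(x['conf'],x['pixel'],x['region'].sum()) for x in R_])
k={'side':R_[0]['region'].astype(np.float32)}
M['funnel'][0]=M['funnel'][1]
f=lambda p:cost((p[0],p[1],p[2],p[3]),'funnel',k)
x0=np.array([.595,.030,.27,.077]); r=minimize(f,x0,method='Nelder-Mead',options=dict(initial_simplex=x0+np.vstack([np.zeros(4),np.diag([.012,.012,.15,.01])]))); print(r.x.round(4),r.fun)"
```

```text
G [0.5223 0.011  0.2733] t 43.4 xyz [0.5223 0.011  0.2373] rpy [-1.80e+02  1.00e-01  1.57e+01] F [-0.4 -0.1  0.5] gap 0.495 ff 0.0 j [-38.  33.  53. 106. -31.  57. -46.]
shift units [0.01 0.02 2.63] rot units [-0.01  0.01 -0.  ] 
[(0.79, [231.1, 189.2], np.int64(1158))]
[0.5966 0.032  0.3054 0.0766] 0.0746566653251648
```

```bash
python3 -m creep '{"hand":[0,0,0,0,0],"xyz":[[0,0,0.9],[0,0,0.9],[0,0,0.83],[0,0,0],[0,0,0]],"delta_rot":[[0,0,0],[0,0,0],[0,0,0],[0,0,0],[0,0,0]]}' >/dev/null; python3 -m creep '{"hand":[-1,-1,-1,-1],"xyz":[[0,0,0],[0,0,0],[0,0,0],[0,0,0]],"delta_rot":[[0,0,0],[0,0,0],[0,0,0],[0,0,0]]}';python3 -m creep '{"hand":[-1,-1,-1,-1,-1],"xyz":[[0,0,-0.4],[0,0,-0.8],[0,0,-0.8],[0,0,-0.8],[0,0,0]],"delta_rot":[[0,0,0],[0,0,0],[0,0,0],[0,0,0],[0,0,0]]}'; python3 -c "
from h import *
st(); go(.436,-.322,.0646,15.7)"
```

```text
time_s: 44.62
eef_pos: [0.5241, 0.0097, 0.1072]
tcp_rot: [179.9, -0.1, 15.7]
contact_force: [1.0, -3.6, 4.5]
finger_gap: 0.129
finger_force: 59.0
time_s: 45.25
eef_pos: [0.5235, 0.0117, 0.2482]
tcp_rot: [-179.9, -0.1, 15.9]
contact_force: [0.2, 0.5, -1.3]
finger_gap: 0.129
finger_force: 58.4
G [0.5235 0.0117 0.2842] t 45.25 xyz [0.5235 0.0117 0.2482] rpy [-1.799e+02 -1.000e-01  1.590e+01] F [ 0.2  0.5 -1.3] gap 0.129 ff 58.4 j [-39.  32.  54. 106. -31.  58. -46.]
shift units [-3.52  5.95  4.37] rot units [-0.01 -0.02  0.03]
```

```bash
python3 -m creep '{"hand":[-1,-1,-1,-1,-1],"xyz":[[-0.4,0.7,0],[-0.5,0.85,0],[-0.5,0.85,0],[-0.5,0.85,0],[-0.5,0.85,0]],"delta_rot":[[0,0,0],[0,0,0],[0,0,0],[0,0,0],[0,0,0]]}' >/dev/null; python3 -m creep '{"hand":[-1,-1,-1,-1,-1],"xyz":[[-0.5,0.85,0],[-0.45,0.75,0],[-0.17,0.25,0.8],[0,0,0.8],[0,0,0.8]],"delta_rot":[[0,0,0],[0,0,0],[0,0,0],[0,0,0],[0,0,0]]}'>/dev/null;python3 -m creep '{"hand":[-1,-1,-1,-1],"xyz":[[0,0,0.8],[0,0,0.6],[0,0,0.2],[0,0,0]],"delta_rot":[[0,0,0],[0,0,0],[0,0,0],[0,0,0]]}'; python3 -c "
from h import *
st(); go(.436,-.322,.0646,15.7)"
```

```text
time_s: 47.0
eef_pos: [0.4337, -0.3224, 0.0455]
tcp_rot: [-179.8, 0.1, 15.8]
contact_force: [-0.5, 0.4, -0.2]
finger_gap: 0.127
finger_force: 58.5
G [ 0.4338 -0.3225  0.0815] t 47.0 xyz [ 0.4337 -0.3224  0.0455] rpy [-1.798e+02  1.000e-01  1.580e+01] F [-0.5  0.4 -0.2] gap 0.127 ff 58.5 j [ 12.  47.  35. 113. -46.  35.   3.]
shift units [0.05 0.   0.34] rot units [-0.02  0.01  0.01]
```

```bash
python3 -m creep '{"hand":[-1,-1,-1],"xyz":[[0.03,0,0.2],[0,0,0.1],[0,0,0]],"delta_rot":[[0,0,0],[0,0,0],[0,0,0]]}'; python3 -m creep '{"hand":[-0.3,-0.3,-0.3],"xyz":[[0,0,0],[0,0,0],[0,0,0]],"delta_rot":[[0,0,0],[0,0,0],[0,0,0]]}' >/dev/null;  python3 -m creep '{"hand":[-0.3,-0.3,-0.3,0,0],"xyz":[[0,0,-0.4],[0,0,-0.9],[0,0,-1],[0,0,-1],[0,0,-1]],"delta_rot":[[0,0,0],[0,0,0],[0,0,0],[0,0,0],[0,0,0]]}' >/dev/null; python3 -c "
from h import *
st()
S=shot('side').astype(int);T=shot('top').astype(int)
r=masks_of('funnel','top');print([(round(x['conf'],2),x['pixel']) for x in r])
shot('side');r=masks_of('funnel','side');print(fit('funnel',{'side':r[0]['region']},yaws=[0,20],xy=[.508,-.3]))
dk=lambda g:(g.sum(2)<120).astype(np.uint8)
print(blob(S,dk,190,190,9),blob(T,lambda g:(g.sum(2)<165).astype(np.uint8),235,147,6))
print(S[180:204:2,180:204:2].sum(2));print(T[138:158,225:247].sum(2))
"
```

```text
time_s: 47.38
eef_pos: [0.4362, -0.3226, 0.0316]
tcp_rot: [-180.0, -0.0, 15.8]
contact_force: [-0.4, 0.6, 0.5]
finger_gap: 0.127
finger_force: 58.8
G [ 0.4356 -0.3226  0.2838] t 48.38 xyz [ 0.4356 -0.3226  0.2478] rpy [-180.     0.    15.8] F [ 0.6 -0.5 -0.8] gap 0.503 ff 0.0 j [  2.  33.  51. 103. -29.  59. -11.]
[(0.85, [341.9, 203.5])]
(array([ 0.5084, -0.2951]), 19.2, np.float64(0.073))
(array([189.97222222, 189.76851852]), np.int32(108)) (array([235.6, 148.2]), np.int32(10))
[[399 422 411 416 406 377 362 342 363 379 382 385]
 [245 363 365 315 262 171 193 235 240 256 266 338]
 [172 203 247 122  84  73  84 163 223 225 224 247]
 [175 172 162  90  68  82  80 137 275 262 236 217]
 [177 186 167  85  68  70  70 155 441 456 402 323]
 [175 181 171  94  71  81  69 127 472 487 488 458]
 [358 356 191 112  65  80  67  97 440 487 486 488]
 [487 489 363 163  77  64  73  91 398 480 478 493]
 [497 495 491 363 116  80  78 117 328 470 475 478]
 [489 484 493 483 379 181 198 183 186 303 443 481]
 [490 492 489 488 479 401 205 183 184 184 250 431]
 [475 487 486 486 489 480 396 229 184 174 178 207]]
[[
[... 1158 characters left out ...]
6 169 265 421 530 558 566 568
  576 581 567 545]
 [549 576 573 565 514 427 311 265 224 204 197 248 377 488 548 563 573 573
  580 572 570 532]
 [547 572 566 535 451 334 274 264 260 243 276 363 474 535 560 570 562 578
  573 564 559 525]
 [518 552 532 477 368 291 266 268 262 270 333 443 528 562 561 563 570 570
  575 563 545 506]
 [517 528 482 393 301 268 267 266 274 314 405 506 553 564 563 567 574 574
  574 560 512 497]
 [498 480 413 318 276 260 257 265 297 390 494 539 564 557 563 572 573 575
  557 518 495 498]
 [493 429 340 274 258 260 267 285 362 457 532 566 559 557 571 571 564 553
  524 490 482 499]
 [454 359 290 272 255 265 268 329 441 521 562 572 564 563 565 561 547 521
  490 479 489 512]]
```

```bash
python3 -c "
from h import *
K,r=tri((190,189.5),(235.2,147)); print(K,r, at_z('side',(190,189.5),.141),at_z('top',(235.2,147),.143))
P=np.array([.6079,.1325]); d=K[:2]-P; th=np.degrees(np.arctan2(d[1],d[0]))+96.85; print('lid',th,np.linalg.norm(d))
for t in (th,50,40,30,20,10,5,0):
  a=np.radians(t-96.85); print(round(t),(P+.102*np.array([np.cos(a),np.sin(a)])).round(4))
go(*(P+.102*np.array([np.cos(np.radians(th-96.85)),np.sin(np.radians(th-96.85))])),.25,-7)
"
```

```text
[0.69251043 0.07416241 0.14547174] 0.0030386293103092776 [0.69763875 0.06876853 0.141     ] [0.69166402 0.07378393 0.143     ]
lid 62.26433469042926 0.10277255827940475
62 [0.6919 0.0746]
50 [0.6777 0.0581]
40 [0.6637 0.0471]
30 [0.648  0.0387]
20 [0.6311 0.0332]
10 [0.6135 0.0307]
5 [0.6046 0.0306]
0 [0.5957 0.0312]
shift units [ 7.09 -6.24  0.64] rot units [-0.01  0.01  2.85]
```

```bash
python3 -m creep '{"hand":[0,0,0,0,0],"xyz":[[0.69,-0.64,0],[0.8,-0.7,0],[0.8,-0.7,0],[0.8,-0.7,0],[0.8,-0.7,0]],"delta_rot":[[0,0,0],[0,0,0],[0,0,0],[0,0,0],[0,0,0]]}' >/dev/null;  python3 -m creep '{"hand":[0,0,0,0,0],"xyz":[[0.8,-0.7,0],[0.8,-0.7,0],[0.8,-0.7,0],[0.8,-0.7,0],[0,0,0]],"delta_rot":[[0,0,0],[0,0,0],[0,0,0],[0,0,0],[0,0,1]]}' >/dev/null; python3 -m creep '{"hand":[0,0,0,0],"xyz":[[0,0,0],[0,0,0],[0,0,0],[0,0,0]],"delta_rot":[[0,0,1],[0,0,0.85],[0,0,0],[0,0,0]]}' >/dev/null; python3 -c "
from h import *
st();go(.692,.0746,.148,-7)"
```

```text
G [0.6916 0.0739 0.2809] t 50.38 xyz [0.6915 0.0739 0.2449] rpy [-180.     0.2   -6.9] F [0.3 0.9 0. ] gap 0.502 ff 0.0 j [-34.  49.  55.  77. -40.  75. -75.]
shift units [ 0.01 -0.02  2.66] rot units [-0.    0.02  0.01]
```

```bash
python3 -m creep '{"hand":[0,0,0,0,0],"xyz":[[0,0,0.8],[0,0,0.9],[0,0,0.6],[0,0,0.36],[0,0,0]],"delta_rot":[[0,0,0],[0,0,0],[0,0,0],[0,0,0],[0,0,0]]}' |grep -E "pos|t_f";  python3 -m creep '{"hand":[-1,-1,-1,-1],"xyz":[[0,0,0],[0,0,0],[0,0,0],[0,0,0]],"delta_rot":[[0,0,0],[0,0,0],[0,0,0],[0,0,0]]}'; python3 -c "
from h import *
st();go(.6137,.0307,.148)"
```

```text
eef_pos: [0.6913, 0.074, 0.112]
contact_force: [-0.4, -0.1, 0.7]
time_s: 51.5
eef_pos: [0.693, 0.0735, 0.1148]
tcp_rot: [-180.0, -0.1, -7.0]
contact_force: [-0.1, -1.1, 5.3]
finger_gap: 0.287
finger_force: 59.3
G [0.6929 0.0735 0.1508] t 51.5 xyz [0.693  0.0735 0.1148] rpy [-1.8e+02 -1.0e-01 -7.0e+00] F [-0.1 -1.1  5.3] gap 0.287 ff 59.3 j [-33.  56.  51.  85. -46.  62. -69.]
shift units [-1.47  1.04  0.05]
```

```bash
python3 -m creep '{"hand":[-1,-1,-1,-1,-1],"xyz":[[-0.24,0.36,0],[-0.25,0.25,0],[-0.29,0.21,0],[-0.32,0.15,0],[-0.34,0.09,0]],"delta_rot":[[0,0,0],[0,0,0],[0,0,0],[0,0,0],[0,0,0]]}';  python3 -m creep '{"hand":[-1,-1,-1,-1],"xyz":[[-0.3,0.03,0],[-0.05,0,0],[0,0,0],[0,0,0]],"delta_rot":[[0,0,0],[0,0,0],[0,0,0],[0,0,0]]}'; python3 -c "
from h import *
st()"
```

```text
time_s: 52.12
eef_pos: [0.6172, 0.0304, 0.1148]
tcp_rot: [-179.9, -0.4, -7.1]
contact_force: [9.1, 0.8, 2.3]
finger_gap: 0.287
finger_force: 58.7
time_s: 52.62
eef_pos: [0.5979, 0.0291, 0.1148]
tcp_rot: [179.9, -0.2, -7.1]
contact_force: [0.1, -2.1, 8.4]
finger_gap: 0.271
finger_force: 58.7
G [0.5978 0.0291 0.1508] t 52.62 xyz [0.5979 0.0291 0.1148] rpy [179.9  -0.2  -7.1] F [ 0.1 -2.1  8.4] gap 0.271 ff 58.7 j [-34.  49.  51. 102. -47.  53. -60.]
```

```bash
python3 -m creep '{"hand":[-1,-1,-1],"xyz":[[-0.06,0,0],[0,0,0],[0,0,0]],"delta_rot":[[0,0,0],[0,0,0],[0,0,0]]}' |grep -E "pos|t_f";  python3 -m creep '{"hand":[-1,-1,-1],"xyz":[[-0.06,0,0],[0,0,0],[0,0,0]],"delta_rot":[[0,0,0],[0,0,0],[0,0,0]]}'|grep -E "pos|t_f"; python3 -m creep '{"hand":[-1,-1,-1],"xyz":[[-0.06,0,0],[0,0,0],[0,0,0]],"delta_rot":[[0,0,0],[0,0,0],[0,0,0]]}'|grep -E "pos|t_f"
```

```text
eef_pos: [0.5963, 0.029, 0.1148]
contact_force: [2.8, -2.8, 5.7]
eef_pos: [0.5917, 0.0292, 0.1148]
contact_force: [-0.4, -4.5, 7.8]
eef_pos: [0.5898, 0.0294, 0.1147]
contact_force: [2.2, -4.4, 6.0]
```

```bash
python3 -m creep '{"hand":[-1,-1,-1],"xyz":[[-0.08,0,0],[0,0,0],[0,0,0]],"delta_rot":[[0,0,0],[0,0,0],[0,0,0]]}' |grep -E "pos|t_f";  python3 -m creep '{"hand":[-1,-1,-1],"xyz":[[-0.08,0,0],[0,0,0],[0,0,0]],"delta_rot":[[0,0,0],[0,0,0],[0,0,0]]}'|grep -E "pos|t_f"
```

```text
eef_pos: [0.5845, 0.0298, 0.1147]
contact_force: [-0.6, -3.9, 9.6]
eef_pos: [0.5831, 0.03, 0.1148]
contact_force: [5.4, -4.9, 4.4]
```

```bash
python3 -m creep '{"hand":[-1,-1,-1],"xyz":[[-0.08,0,0],[0,0,0],[0,0,0]],"delta_rot":[[0,0,0],[0,0,0],[0,0,0]]}' ;  python3 -m creep '{"hand":[0,0,0,0,0],"xyz":[[0,0,0],[0,0,0],[0,0,-0.5],[0,0,-1],[0,0,-1]],"delta_rot":[[0,0,0],[0,0,0],[0,0,0],[0,0,0],[0,0,0]]}'>/dev/null;python3 -m creep '{"hand":[0,0,0],"xyz":[[-1,0,-0.5],[-1,0,0],[-1,0,0]],"delta_rot":[[0,0,0],[0,0,0],[0,0,0]]}'>/dev/null; python3 -c "
from h import *
st()
for c in('side','top'):
  im=shot(c,'lid_'+c).astype(int)
  q=proj(c,[.595,.031,.141])[0].astype(int);print(c,q); print(im[q[1]-14:q[1]+12:2,q[0]-18:q[0]+18:2].sum(2))
  print([(round(x['conf'],2),x['pixel']) for x in masks_of('lid_knob',c)])
"
```

```text
time_s: 54.88
eef_pos: [0.5749, 0.0344, 0.1127]
tcp_rot: [-179.9, 0.2, -7.0]
contact_force: [0.3, 0.2, 0.1]
finger_gap: -0.002
finger_force: 0.0
G [0.4253 0.0517 0.2994] t 55.88 xyz [0.4253 0.0517 0.2634] rpy [-179.9    0.    -7. ] F [-0.   0.2  0.2] gap 0.494 ff 0.0 j [-58.  27.  69. 117. -30.  56. -71.]
side [228 188]
[[223 232 217 167 292 428 428 424 433 458 482 481 372 223 369 300 282 288]
 [290 237 215 270 419 433 430 434 463 484 487 418 199 160 245 298 314 357]
 [433 421 411 412 423 427 417 418 403 411 476 434 183 184 193 193 186 292]
 [429 419 415 427 429 433 373 130 101 106 284 446 220 176 173 176 205 330]
 [429 430 430 436 439 452 285  83  83  75 134 243 179 168 181 177 426 497]
 [427 424 431 434 460 481 268  89  75  78  81 175 187 191 160 368 489 496]
 [427 423 418 459 499 497 359  76  78  76  82 178 184 289 332 479 487 499]
 [422 421 453 498 503 502 395  80  76  73  77 170 265 488 501 490 500 487]
 [427 453 497 500 510 501 419  92  81  82  90 213 432 508 510 505 484 490]
 [455 499 492 503 505 500 447 125  74  79 114 377 496 502 504 498 465 491]
 [508 488 497 507 493 494 31
[... 561 characters left out ...]
3 572 567 543 410 434 538 575 573 566 551 564 571]
 [282 299 300 331 332 371 397 411 346 195 192 333 524 549 558 542 541 555]
 [265 264 267 262 264 260 267 257 205 178 168 179 279 288 310 313 314 329]
 [260 267 265 264 259 265 267 267 217 176 168 169 257 257 259 257 259 257]
 [503 461 425 382 393 453 421 406 380 333 304 299 325 302 276 272 257 254]
 [562 564 559 559 550 564 557 561 560 568 571 551 559 550 532 471 390 378]
 [564 564 569 564 561 535 575 567 567 576 567 574 578 575 556 544 566 562]
 [561 573 560 571 572 567 558 562 577 589 571 585 582 560 551 571 570 563]
 [560 559 567 559 567 582 554 521 549 563 552 553 548 549 560 561 557 562]]
[(0.88, [245.3, 172.6]), (0.45, [175.3, 198.6])]
```

```bash
python3 -c "
from h import *
import cv2
S=cv2.imread('pics/lid_side.png')[...,::-1].astype(int);T=cv2.imread('pics/lid_top.png')[...,::-1].astype(int)
a=blob(S,lambda g:(g.sum(2)<130).astype(np.uint8),228,187,10);b=blob(T,lambda g:(g.sum(2)<215).astype(np.uint8),247,173,6);print(a,b)
a0=blob(cv2.imread('pics/side0.png').astype(int),lambda g:(g.sum(2)<130).astype(np.uint8),190,190,10);b0=blob(cv2.imread('pics/top0.png').astype(int),lambda g:(g.sum(2)<215).astype(np.uint8),235,147,6)
for x,y in((a,b),(a0,b0)):
  K,r=tri(x[0],y[0]);d=K[:2]-[.6079,.1325];print(K,r,np.linalg.norm(d),np.degrees(np.arctan2(d[1],d[0]))+96.85)
print(proj('side',[.5957,.0312,.141]),proj('top',[.5957,.0312,.146]))
"
```

```text
(array([227.01980198, 186.51485149]), np.int32(101)) (array([247.35294118, 172.73529412]), np.int32(34))
[0.60013312 0.0292592  0.14389067] 0.0012775776079811548 0.10353254132683828 2.5477027528434917
[0.69272507 0.07401359 0.14465419] 0.0034459620193250094 0.10303374695273827 62.26395616432528
[[228.50975334 188.01514461]] [[246.69749627 173.69885069]]
```

```bash
python3 -m creep '{"hand":[-1,-1,-1,-1,-1],"xyz":[[0.8,-0.14,0],[0.95,0,0],[0.95,0,0],[0.95,0,0],[0.96,0,0]],"delta_rot":[[0,0,0],[0,0,0],[0,0,0],[0,0,0],[0,0,0]]}'>/dev/null ;  python3 -m creep '{"hand":[-1,-1,-1,-1,-1],"xyz":[[0,0,0.9],[0,0,0.9],[0,0,0.8],[0,0,0.43],[0,0,0]],"delta_rot":[[0,0,0],[0,0,0],[0,0,0],[0,0,0],[0,0,0]]}'|grep -E "pos|t_f";python3 -m creep '{"hand":[-1,-1,-1],"xyz":[[-0.4,0,0],[-0.1,0,0],[0,0,0]],"delta_rot":[[0,0,0],[0,0,0],[0,0,0]]}'|grep -E "pos|t_f";python3 -m creep '{"hand":[-1,-1,-1],"xyz":[[-0.1,0,0],[0,0,0],[0,0,0]],"delta_rot":[[0,0,0],[0,0,0],[0,0,0]]}'|grep -E "pos|t_f"
```

```text
eef_pos: [0.6562, 0.0302, 0.1102]
contact_force: [-0.1, -0.4, 0.9]
eef_pos: [0.6327, 0.0336, 0.1131]
contact_force: [-0.2, 0.2, 0.7]
eef_pos: [0.6268, 0.0341, 0.1117]
contact_force: [0.4, 0.2, -0.4]
```

```bash
for i in 1; do python3 -m creep '{"hand":[-1,-1,-1],"xyz":[[-0.1,0,0],[0,0,0],[0,0,0]],"delta_rot":[[0,0,0],[0,0,0],[0,0,0]]}'|grep -E "pos|t_f";python3 -m creep '{"hand":[-1,-1,-1],"xyz":[[-0.06,0,0],[0,0,0],[0,0,0]],"delta_rot":[[0,0,0],[0,0,0],[0,0,0]]}'|grep -E "pos|t_f";python3 -m creep '{"hand":[-1,-1,-1],"xyz":[[-0.06,0,0],[0,0,0],[0,0,0]],"delta_rot":[[0,0,0],[0,0,0],[0,0,0]]}'|grep -E "pos|t_f"; done
```

```text
eef_pos: [0.6214, 0.035, 0.1116]
contact_force: [0.7, 0.0, -0.3]
eef_pos: [0.6212, 0.035, 0.1119]
contact_force: [6.6, -1.5, -3.3]
eef_pos: [0.6212, 0.0352, 0.1122]
contact_force: [12.4, -0.8, -8.5]
```

```bash
python3 -m creep '{"hand":[-1,-1,-1,0.6,0.6],"xyz":[[0.3,0,0],[0,0,-0.7],[0,0,-1],[0,0,-1],[0,0,0]],"delta_rot":[[0,0,0],[0,0,0],[0,0,0],[0,0,-1],[0,0,-1]]}'>/dev/null ;python3 -m creep '{"hand":[0.6,0.6,0.6,0.6,0.6],"xyz":[[0,0,0],[0,0,0],[0,0,0],[0,0,0],[0,0,0]],"delta_rot":[[0,0,-1],[0,0,-1],[0,0,-1],[0,0,-1],[0,0,-1]]}' >/dev/null;python3 -m creep '{"hand":[0.6,0.6,0.6,0.6,0.6],"xyz":[[0,0,0],[0,0,0],[0,0,0],[0,0,0],[0,0,0]],"delta_rot":[[0,0,-1],[0,0,-1],[0,0,-1],[0,0,-1],[0,0,-1]]}' >/dev/null;python3 -m creep '{"hand":[0.6,0.6,0.6,0.6,0.6],"xyz":[[0,0,0],[0,0,0],[0,0,0],[0,0,0],[0,0,0]],"delta_rot":[[0,0,-1],[0,0,-1],[0,0,-1],[0,0,-1],[0,0,-1]]}'>/dev/null ;python3 -m creep '{"hand":[0.6,0.6,0.6,0.6,0.6],"xyz":[[0,0,0],[0,0,0],[0,0,0],[0,0,0],[0,0,0]],"delta_rot":[[0,0,-1],[0,0,-1],[0,0,-1],[0,0,-1],[0,0,0]]}' >/dev/null; python3 -c "
from h import *
o=st();go(.5837,-.0701,.152,173)
for c in('side',):
  shot(c); print([(round(x['conf'],2),x['pixel'],x['region'].sum()) for x in masks_of('nut',c)], proj(c,[.5837,-.0701,.155]))
T=shot('top').astype(int); q=proj('top',[.5837,-.0701,.17])[0]; print(q)
g=T[...,:].sum(2); r=masks_of('nut','top'); print([(round(x['conf'],2),x['pixel'],x['region'].sum()) for x in r])
"
```

```text
G [0.6303 0.0333 0.2825] t 62.33 xyz [0.6302 0.0333 0.2465] rpy [-1.800e+02 -1.000e-01  1.609e+02] F [-0.5  0.5 -0.7] gap 0.804 ff 0.0 j [-12.  33.  11.  88.  -7.  60.  72.]
shift units [ 0.2  -2.26  2.61] rot units [ 0.   -0.01 -1.51] 
[(0.55, [244.0, 169.6], np.int64(223))] [[244.62213947 166.16207021]]
[275.8145712  176.27147889]
[(0.69, [274.5, 180.4], np.int64(188))]
```

```bash
python3 -m creep '{"hand":[0.7,0.7,0.7,0.7,0.7],"xyz":[[0.1,-0.8,0],[0.1,-0.8,0],[0,-0.66,0],[0,0,0],[0,0,0]],"delta_rot":[[0,0,0],[0,0,0],[0,0,0],[0,0,-1],[0,0,-1]]}'>/dev/null ;python3 -m creep '{"hand":[0.7,0.7,0.7,0.7,0.7],"xyz":[[0,0,0],[0,0,0],[0,0,0],[0,0,1],[0,0,0.6]],"delta_rot":[[0,0,-1],[0,0,-1],[0,0,-1],[0,0,0],[0,0,0]]}' >/dev/null; python3 -c "
from h import *
o=st();go(.5837,-.0701,.152)"
```

```text
G [ 0.5835 -0.07    0.201 ] t 63.77 xyz [ 0.5835 -0.0699  0.165 ] rpy [ 1.799e+02 -1.000e-01 -1.591e+02] F [ 0.5 -0.7  0.1] gap 0.851 ff 0.0 j [  4.  34.   1. 100.  -1.  46. 116.]
shift units [-0.   -0.01  0.98]
```

```bash
python3 -m creep '{"hand":[0.7,0.7,0.7,0.7,0.7],"xyz":[[0,0,0.3],[0,0,0.3],[0,0,0.2],[0,0,0.18],[0,0,0]],"delta_rot":[[0,0,0],[0,0,0],[0,0,0],[0,0,0],[0,0,0]]}' | grep -E "pos|t_f" ;python3 -m creep '{"hand":[-1,-1,-1,-1,-1],"xyz":[[0,0,0],[0,0,0],[0,0,0],[0,0,0],[0,0,0]],"delta_rot":[[0,0,0],[0,0,0],[0,0,0],[0,0,0],[0,0,0]]}' ; python3 -c "
from h import *
o=st();print(o['ft_torque'])"
```

```text
eef_pos: [0.5841, -0.0699, 0.1173]
contact_force: [-0.1, -0.9, -0.4]
time_s: 65.03
eef_pos: [0.5859, -0.0726, 0.1192]
tcp_rot: [-179.8, 0.1, -159.1]
contact_force: [0.7, -5.4, 5.4]
finger_gap: 0.531
finger_force: 61.2
G [ 0.5858 -0.0725  0.1552] t 65.03 xyz [ 0.5859 -0.0726  0.1192] rpy [-1.798e+02  1.000e-01 -1.591e+02] F [ 0.7 -5.4  5.4] gap 0.531 ff 61.2 j [  4.  38.   1. 102.  -1.  40. 116.]
[-1.11869973 -0.12310527  0.00800165]
```

```bash
python3 -m creep '{"hand":[-1,-1,-1,-1,-1],"xyz":[[0,-0.05,0.004],[0,0,0.004],[0,0,0.004],[0,0,0.004],[0,0,0.004]],"delta_rot":[[0,0,0.5],[0,0,1],[0,0,1],[0,0,1],[0,0,1]]}'; python3 -c "
from h import *
o=st();print(o['ft_torque'])"
```

```text
time_s: 65.65
eef_pos: [0.5859, -0.0734, 0.1184]
tcp_rot: [-180.0, 0.1, 164.7]
contact_force: [-2.2, -2.3, 8.5]
finger_gap: 0.524
finger_force: 61.8
G [ 0.5858 -0.0734  0.1544] t 65.65 xyz [ 0.5859 -0.0734  0.1184] rpy [-1.800e+02  1.000e-01  1.647e+02] F [-2.2 -2.3  8.5] gap 0.524 ff 61.8 j [ -3.  38.  11. 102. -11.  40.  89.]
[-0.72779679  0.53457454  0.05603798]
```

```bash
python3 -m creep '{"hand":[-1,-1,-1,-1,-1],"xyz":[[0,0,0.004],[0,0,0.004],[0,0,0.004],[0,0,0.004],[0,0,0.004]],"delta_rot":[[0,0,1],[0,0,1],[0,0,1],[0,0,1],[0,0,1]]}' | grep -E "pos|rot|force|gap"; python3 -m creep '{"hand":[-1,-1,-1,-1,-1],"xyz":[[0,0,0.004],[0,0,0.004],[0,0,0.004],[0,0,0.004],[0,0,0.004]],"delta_rot":[[0,0,1],[0,0,1],[0,0,1],[0,0,1],[0,0,1]]}' | grep -E "pos|rot|force|gap";python3 -m creep '{"hand":[-1,-1,-1,-1,-1],"xyz":[[0,0,0.004],[0,0,0.004],[0,0,0.004],[0,0,0.004],[0,0,0.004]],"delta_rot":[[0,0,1],[0,0,1],[0,0,1],[0,0,1],[0,0,1]]}' | grep -E "pos|rot|force|gap";python3 -m creep '{"hand":[-1,-1,-1,-1,-1],"xyz":[[0,0,0.004],[0,0,0.004],[0,0,0.004],[0,0,0.004],[0,0,0.004]],"delta_rot":[[0,0,1],[0,0,1],[0,0,1],[0,0,1],[0,0,1]]}' | grep -E "pos|rot|force|gap"; python3 -c "
from h import *
o=st();print(o['ft_torque'])"
```

```text
eef_pos: [0.5854, -0.074, 0.1175]
tcp_rot: [-180.0, 0.1, 124.7]
contact_force: [-3.7, -3.3, 11.2]
finger_gap: 0.525
finger_force: 62.1
eef_pos: [0.5846, -0.0742, 0.1166]
tcp_rot: [-180.0, 0.0, 84.7]
contact_force: [-5.4, -3.6, 12.7]
finger_gap: 0.527
finger_force: 62.4
eef_pos: [0.5839, -0.0738, 0.1157]
tcp_rot: [-179.9, 0.1, 44.7]
contact_force: [-6.7, -2.3, 14.6]
finger_gap: 0.526
finger_force: 62.7
eef_pos: [0.5835, -0.0731, 0.1147]
tcp_rot: [-179.9, 0.1, 4.7]
contact_force: [-8.5, 0.2, 16.3]
finger_gap: 0.534
finger_force: 62.9
G [ 0.5836 -0.0731  0.1507] t 68.15 xyz [ 0.5835 -0.0731  0.1147] rpy [-1.799e+02  1.000e-01  4.700e+00] F [-8.5  0.2 16.3] gap 0.534 ff 62.9 j [-26.  50.  55. 103. -50.  55. -35.]
[0.03708995 1.88398203 0.11435588]
```

```bash
python3 -m creep '{"hand":[-1,-1,-1,-1,-1],"xyz":[[0,0,0.003],[0,0,0.003],[0,0,0.003],[0,0,0.003],[0,0,0.003]],"delta_rot":[[0,0,1],[0,0,1],[0,0,1],[0,0,1],[0,0,1]]}' | grep -E "pos|rot|force|gap"; python3 -m creep '{"hand":[-1,-1,-1,-1,-1],"xyz":[[0,0,0.003],[0,0,0.003],[0,0,0.003],[0,0,0.003],[0,0,0]],"delta_rot":[[0,0,1],[0,0,1],[0,0,1],[0,0,0.5],[0,0,0]]}' | grep -E "pos|rot|force|gap"; python3 -c "
from h import *
o=st();print(o['ft_torque'])"
```

```text
eef_pos: [0.5837, -0.0722, 0.1139]
tcp_rot: [-180.0, 0.2, -35.3]
contact_force: [-7.4, 1.6, 16.6]
finger_gap: 0.522
finger_force: 62.7
eef_pos: [0.5842, -0.0719, 0.1133]
tcp_rot: [180.0, 0.2, -63.1]
contact_force: [-6.9, 2.4, 16.7]
finger_gap: 0.531
finger_force: 62.6
G [ 0.5842 -0.072   0.1493] t 69.4 xyz [ 0.5842 -0.0719  0.1133] rpy [180.    0.2 -63.1] F [-6.9  2.4 16.7] gap 0.531 ff 62.6 j [-31.  57.  67. 103. -60.  64. -94.]
[ 0.44322958  1.39428006 -0.09194056]
```

```bash
python3 -m creep '{"hand":[0.7,0.7,0.7,0.7,0.7],"xyz":[[0,0,0],[0,0,0],[0,0,0],[0,0,-0.2],[0,0,0]],"delta_rot":[[0,0,0],[0,0,0],[0,0,0],[0,0,-1],[0,0,-1]]}'>/dev/null ;for i in 1; do python3 -m creep '{"hand":[0.7,0.7,0.7,0.7,0.7],"xyz":[[0,0,0],[0,0,0],[0,0,0],[0,0,0],[0,0,0]],"delta_rot":[[0,0,-1],[0,0,-1],[0,0,-1],[0,0,-1],[0,0,-1]]}' >/dev/null; python3 -m creep '{"hand":[0.7,0.7,0.7,0.7,0.7],"xyz":[[0,0,0],[0,0,0],[0,0,0],[0,0,0],[0,0,0]],"delta_rot":[[0,0,-1],[0,0,-1],[0,0,-1],[0,0,-1],[0,0,-1]]}' >/dev/null; python3 -m creep '{"hand":[0.7,0.7,0.7,0.7,0.7],"xyz":[[0,0,0],[0,0,0],[0,0,0],[0,0,0],[0,0,0]],"delta_rot":[[0,0,-1],[0,0,-1],[0,0,-1],[0,0,-1],[0,0,-1]]}' >/dev/null; python3 -m creep '{"hand":[0.7,0.7,0.7,0.7,0.7],"xyz":[[0,0,0],[0,0,0],[0,0,0],[0,0,0],[0,0,0]],"delta_rot":[[0,0,-1],[0,0,-1],[0,0,-1],[0,0,-1],[0,0,-1]]}' >/dev/null; python3 -m creep '{"hand":[0.7,0.7,0.7,0.7,0.7],"xyz":[[0,0,0],[0,0,0],[0,0,0],[0,0,0],[0,0,0]],"delta_rot":[[0,0,-1],[0,0,-1],[0,0,-1],[0,0,-1],[0,0,-1]]}' >/dev/null; done; python3 -m creep '{"hand":[0.7,0.7,0.7,0.7,0.7],"xyz":[[0,0,0],[0,0,0],[0,0,0],[0,0,0],[0,0,0]],"delta_rot":[[0,0,-1],[0,0,-1],[0,0,-1],[0,0,0],[0,0,0]]}' >/dev/null; python3 -c "
from h import *
o=st();print(o['ft_torque']);go(.5842,-.0715,.152,177)"
```

```text
G [ 0.5852 -0.0724  0.1572] t 73.78 xyz [ 0.5851 -0.0724  0.1212] rpy [ 1.800e+02 -1.000e-01  1.768e+02] F [ 0.8 -0.1  0. ] gap 0.853 ff 0.0 j [  1.  38.   5. 102.  -5.  40.  96.]
[ 0.03498823 -0.03061672  0.00033781]
shift units [0.02 0.02 0.1 ] rot units [ 0.   -0.01 -0.02]
```

```bash
python3 -m creep '{"hand":[-1,-1,-1,-1,-1],"xyz":[[0,0,0.1],[0,0,0],[0,0,0],[0,0,0],[0,0,0]],"delta_rot":[[0,0,0],[0,0,0],[0,0,0],[0,0,0],[0,0,0]]}' | grep -E "pos|rot|force|gap"; python3 -m creep '{"hand":[-1,-1,-1,-1,-1],"xyz":[[0,0,0.003],[0,0,0.003],[0,0,0.003],[0,0,0.003],[0,0,0.003]],"delta_rot":[[0,0,1],[0,0,1],[0,0,1],[0,0,1],[0,0,1]]}' | grep -E "pos|rot|force|gap"; for i in 1; do python3 -c "
from h import *
print(get_obs()['ft_torque'])"; done; python3 -m creep '{"hand":[-1,-1,-1],"xyz":[[0,0,0.003],[0,0,0.003],[0,0,0]],"delta_rot":[[0,0,1],[0,0,0.9],[0,0,0]]}' | grep -E "rot|force|gap";python3 -c "
from h import *
print(get_obs()['ft_torque'])"
```

```text
eef_pos: [0.5848, -0.073, 0.1161]
tcp_rot: [-180.0, -0.1, 177.0]
contact_force: [-0.3, -3.8, -1.8]
finger_gap: 0.526
finger_force: 61.9
eef_pos: [0.5847, -0.073, 0.1152]
tcp_rot: [-179.9, -0.0, 136.7]
contact_force: [-2.3, -4.2, -2.5]
finger_gap: 0.522
finger_force: 61.7
[-0.75765901  0.27495135  0.09102001]
tcp_rot: [-179.9, -0.0, 121.8]
contact_force: [-1.4, -4.3, -3.2]
finger_gap: 0.521
finger_force: 61.8
[-0.90972995  0.29058779 -0.07567849]
```

```bash
cat > tq.py <<'E'
from h import *
o=get_obs();print("yaw",o["tcp_rot"][2].round(2),"tz",o["ft_torque"][2].round(3),"F",o["contact_force"].round(1),"z",o["eef_pos"][2].round(4))
E
python3 -m creep '{"hand":[-1,-1,-1,-1,-1],"xyz":[[0,0,0.003],[0,0,0.003],[0,0,0.003],[0,0,0.003],[0,0,0.003]],"delta_rot":[[0,0,1],[0,0,1],[0,0,1],[0,0,1],[0,0,1]]}' >/dev/null; python3 tq.py; python3 -m creep '{"hand":[-1,-1],"xyz":[[0,0,0.003],[0,0,0.003]],"delta_rot":[[0,0,0.8],[0,0,0.8]]}' >/dev/null; python3 tq.py;  python3 -m creep '{"hand":[-1,-1],"xyz":[[0,0,0.001],[0,0,0.001]],"delta_rot":[[0,0,0.4],[0,0,0.4]]}' >/dev/null; python3 tq.py;python3 -m creep '{"hand":[-1,-1],"xyz":[[0,0,0.001],[0,0,0.001]],"delta_rot":[[0,0,0.3],[0,0,0.3]]}' >/dev/null; python3 tq.py
```

```text
yaw 81.68 tz 0.167 F [-1.9 -4.5 -4.4] z 0.114
yaw 68.94 tz 0.155 F [-2.1 -4.5 -3.8] z 0.1137
yaw 62.64 tz 0.126 F [-1.8 -4.9 -3.6] z 0.1136
yaw 58.43 tz 2.561 F [-1.7 -4.  -0.3] z 0.1137
```

```bash
python3 -m creep '{"hand":[-1,-1,-1,-1,-1],"xyz":[[0,0,-0.002],[0,0,-0.002],[0,0,-0.002],[0,0,-0.002],[0,0,0]],"delta_rot":[[0,0,-0.8],[0,0,-0.8],[0,0,-0.8],[0,0,-0.65],[0,0,0]]}' >/dev/null; python3 tq.py; python3 -m creep '{"hand":[-1,-1,-1],"xyz":[[0,0,0],[0,0,0],[0,0,0]],"delta_rot":[[0,0,0],[0,0,0],[0,0,0]]}'; python3 tq.py
```

```text
yaw 82.17 tz 0.112 F [-3.  -3.  -2.7] z 0.1142
time_s: 77.78
eef_pos: [0.5847, -0.072, 0.1142]
tcp_rot: [-179.9, -0.0, 82.2]
contact_force: [-3.1, -2.0, -3.1]
finger_gap: 0.524
finger_force: 71.5
yaw 82.17 tz 0.035 F [-3.1 -2.  -3.1] z 0.1142
```

```bash
python3 -m creep '{"hand":[0.7,0.7,0.7,0.7,0.7],"xyz":[[0,0,0],[0,0,0],[0,0,0],[0,0,-0.8],[0,0,-1]],"delta_rot":[[0,0,0],[0,0,0],[0,0,0],[0,0,0],[0,0,0]]}' >/dev/null; python3 -m creep '{"hand":[0,0,0,0,0],"xyz":[[0,0,-0.8],[0,0,0],[0,0,0],[0,0,0],[0,0,0]],"delta_rot":[[0,0,0],[0,0,1],[0,0,1],[0,0,1],[0,0,1]]}' >/dev/null; python3 -m creep '{"hand":[0,0,0,0,0],"xyz":[[0,0,0],[0,0,0],[0,0,0],[0,0,0],[0,0,0]],"delta_rot":[[0,0,1],[0,0,1],[0,0,1],[0,0,1],[0,0,1]]}' >/dev/null; python3 -c "
from h import *
st()
dk=lambda g:(g.sum(2)<150).astype(np.uint8)
S=shot('side').astype(int)
r=masks_of('pin','side');print([(round(x['conf'],2),x['pixel'],x['region'].sum()) for x in r])
T=shot('top').astype(int)
r2=masks_of('pin','top');print([(round(x['conf'],2),x['pixel'],x['region'].sum()) for x in r2])
print(blob(S,dk,301,202,14), blob(T,dk,290,226,12))
np.save('S.npy',S);np.save('T.npy',T)
print(S[192:212,268:312:2].sum(2))
"
```

```text
G [ 0.5857 -0.072   0.2807] t 79.65 xyz [ 0.5857 -0.0719  0.2447] rpy [-180.   -0.   10.] F [-0.2 -1.   0.3] gap 0.5 ff 0.0 j [-29.  41.  59.  96. -38.  66. -40.]
[(0.68, [297.5, 195.8], np.int64(95)), (0.41, [244.4, 174.4], np.int64(228)), (0.25, [227.5, 211.5], np.int64(4368))]
[]Traceback (most recent call last):
  File "<string>", line 9, in <module>
    print(blob(S,dk,301,202,14), blob(T,dk,290,226,12))
                                 ~~~~^^^^^^^^^^^^^^^^^
  File "h.py", line 74, in blob
    n,l,s,c=cv2.connectedComponentsWithStats(m); i=1+np.argmax(s[1:,4]); return c[i],s[i,4]
                                                     ~~~~~~~~~^^^^^^^^^
    return _wrapfunc(a, 'argmax', axis=axis, out=out, **kwds)
    return bound(*args, **kwds)
ValueError: attempt to get argmax of an empty sequence
```

```bash
python3 -m creep '{"hand":[0,0,0,0,0],"xyz":[[0,-0.9,0],[0,-0.9,0],[0,-0.9,0],[0,-0.9,0],[0,-0.9,0]],"delta_rot":[[0,0,0],[0,0,0],[0,0,0],[0,0,0],[0,0,0]]}' >/dev/null; python3 -c "
from h import *
st()
S=shot('side');r=masks_of('pin','side');T=shot('top');r2=masks_of('pin','top')
print([[(round(x['conf'],2),x['pixel'],x['region'].sum()) for x in q[:2]] for q in (r,r2)])
np.save('S.npy',S);np.save('T.npy',T)
A=cv2.resize(S[170:230,260:320],None,fx=6,fy=6,interpolation=cv2.INTER_CUBIC);B=cv2.resize(T[190:250,265:325],None,fx=6,fy=6,interpolation=cv2.INTER_CUBIC)
cv2.imwrite('pics/pin.png',np.hstack([A,B])[...,::-1])
ms={}
if r: ms['side']=r[0]['region']
if r2: ms['top']=r2[0]['region']
for c in ms: print(c,fit('pin',{c:ms[c]}))
"
```

```text
G [0.5453 0.1507 0.2808] t 80.47 xyz [0.5453 0.1508 0.2448] rpy [-179.9    0.    10.3] F [-0.6  0.1  0.6] gap 0.495 ff 0.0 j [-54.  40.  62. 100. -39.  65. -59.]
[[], [(0.6, [300.3, 222.4], np.int64(36))]]
top (array([ 0.4315, -0.1693]), -12.2, np.float64(0.597))
```

View pics/pin.png

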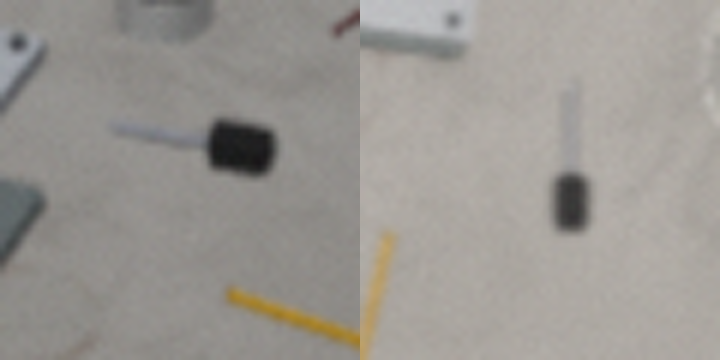

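```bash
python3 -c "
from h import *
for h,t,c in(((299.7,223.3),(300.5,202.5),'top'),((299.7,194.2),(277.8,190.5),'side')):
  a=at_z(c,h,.014);b=at_z(c,t,.012);d=b-a;print(c,a,b,np.linalg.norm(d),np.degrees(np.arctan2(d[1],d[0])))
S=np.load('S.npy').astype(int);T=np.load('T.npy').astype(int)
m={}
for c,I,u0,v0 in(('side',S,260,170),('top',T,265,190)):
  w=np.zeros((384,512),np.float32);sub=I[v0+8:v0+45,u0+10:u0+50].sum(2); w[v0+8:v0+45,u0+10:u0+50]=sub<250; m[c]=w
  v,u=np.nonzero(w);p=(u.mean(),v.mean());print(c,p,w.sum(),at_z(c,p,.014))
M['pin']=M['pin'][:1]
print(fit('pin',m,yaws=[-10,0,10],xy=[.432,-.167]))
for c in m: print(fit('pin',{c:m[c]},yaws=[-10,0,10],xy=[.432,-.167]))
"
```

```text
top [ 0.42955191 -0.16726959  0.014     ] [ 0.50919409 -0.17044049  0.012     ] 0.07973036111204954 -2.2799881619037228
side [ 0.43105666 -0.16651107  0.014     ] [ 0.50722478 -0.16881761  0.012     ] 0.07622927202105036 -1.7345123171582326
side (np.float64(299.7037037037037), np.float64(194.1851851851852)) 81.0 [ 0.4310637  -0.16659546  0.014     ]
top (np.float64(299.5483870967742), np.float64(223.38709677419354)) 31.0 [ 0.42921368 -0.16669481  0.014     ]
(array([ 0.4308, -0.1683]), 9.7, np.float64(0.349))
(array([ 0.431 , -0.1695]), 10.9, np.float64(0.221))
(array([ 0.4269, -0.1663]), 13.7, np.float64(0.464))
```

```bash
python3 -c "
from h import *
go(.429,-.167,.022,-2)"; python3 -m creep '{"hand":[0,0,0,0,0],"xyz":[[-0.48,0.8,0],[-0.5,0.85,0],[-0.5,0.85,0],[-0.5,0.85,0],[-0.5,0.85,0]],"delta_rot":[[0,0,0],[0,0,0],[0,0,0],[0,0,0],[0,0,0]]}' >/dev/null;  python3 -c "
from h import *
st();go(.429,-.167,.022,-2)"
```

```text
shift units [-3.43  5.82  5.17] rot units [-0.    0.    1.55] 
G [ 0.4596 -0.0827  0.281 ] t 81.3 xyz [ 0.4596 -0.0827  0.245 ] rpy [180.   -0.   10.1] F [ 1.4 -0.7  0.5] gap 0.505 ff 0.0 j [-35.  31.  64. 114. -34.  56. -35.]
shift units [-0.9   1.55  5.18] rot units [ 0.   -0.    1.51]
```

```bash
python3 -m creep '{"hand":[0,0,0,0,0],"xyz":[[-0.45,0.8,0],[-0.45,0.75,0],[0,0,0.9],[0,0,0.9],[0,0,0.9]],"delta_rot":[[0,0,0],[0,0,0],[0,0,0.75],[0,0,0.76],[0,0,0]]}' >/dev/null;  python3 -m creep '{"hand":[0,0,0,0,0],"xyz":[[0,0,0.9],[0,0,0.6],[0,0,0],[0,0,0],[0,0,0]],"delta_rot":[[0,0,0],[0,0,0],[0,0,0],[0,0,0],[0,0,0]]}' >/dev/null; python3 -c "
from h import *
st();go(.429,-.167,.022,-2)"
```

```text
G [ 0.4306 -0.1644  0.0718] t 82.55 xyz [ 0.4306 -0.1644  0.0358] rpy [ 1.8e+02 -1.0e-01 -1.9e+00] F [-0.2  0.2 -0.1] gap 0.501 ff 0.0 j [ -7.  46.  38. 125. -62.  30. -13.]
shift units [-0.03  0.05  1.  ] rot units [ 0.01 -0.01  0.01]
```

```bash
python3 -m creep '{"hand":[0,0,0,0,0],"xyz":[[-0.03,0.05,0.4],[0,0,0.4],[0,0,0.2],[0,0,0],[0,0,0]],"delta_rot":[[0,0,0],[0,0,0],[0,0,0],[0,0,0],[0,0,0]]}' |grep -E "pos|rot|t_f";  python3 -m creep '{"hand":[-1,-1,-1,-1],"xyz":[[0,0,0],[0,0,0],[0,0,0],[0,0,0]],"delta_rot":[[0,0,0],[0,0,0],[0,0,0],[0,0,0]]}'; python3 -c "
from h import *
st()"
```

```text
eef_pos: [0.4287, -0.1664, -0.0147]
tcp_rot: [180.0, -0.0, -1.9]
contact_force: [0.2, -0.4, 0.2]
time_s: 83.68
eef_pos: [0.4286, -0.1662, -0.0148]
tcp_rot: [180.0, -0.0, -1.9]
contact_force: [0.1, 0.0, 6.1]
finger_gap: 0.223
finger_force: 58.9
G [ 0.4286 -0.1662  0.0212] t 83.67 xyz [ 0.4286 -0.1662 -0.0148] rpy [180.   -0.   -1.9] F [0.1 0.  6.1] gap 0.223 ff 58.9 j [  4.  48.  21. 126. -62.  18. -13.]
```

```bash
python3 -m creep '{"hand":[-1,-1,-1,-1,-1],"xyz":[[0,0,-0.3],[0,0,-0.8],[0,0,-0.9],[0,0,-0.9],[0,0,-0.4]],"delta_rot":[[0,0,0],[0,0,0],[0,0,0],[0,0,0],[0,0,0]]}' >/dev/null; python3 -m creep '{"hand":[-1,-1,-1,-1,-1],"xyz":[[0.2,-0.7,0],[0.2,-0.8,0],[0.2,-0.7,0],[0,0,0],[0,0,0]],"delta_rot":[[0,0,0],[0,0,0],[0,0,0.3],[0,0,0.34],[0,0,0]]}' >/dev/null; python3 -c "
from h import *
o=st();go(.4605,-.0571,.1662,-7)
shot('side');S=shot('side').astype(int)
print(masks_of('pin','side')[:1] and masks_of('pin','side')[0]['pixel'])
Rt=R.from_euler('xyz',o['tcp_rot'],degrees=True)
for tx in(.07,.08): print(proj('side',o['eef_pos']+Rt.apply([tx,0,-.0268*-1])))
t=proj('side',o['eef_pos']+Rt.apply([.08,0,.0268-.0]))[0].astype(int)
print(t);np.set_printoptions(linewidth=200);print(S[t[1]-10:t[1]+10,t[0]-14:t[0]+16].sum(2))
"
```

```text
G [ 0.4617 -0.0577  0.1856] t 84.92 xyz [ 0.4616 -0.0577  0.1496] rpy [180.   0.  -7.] F [ 0.  -0.9  0.3] gap 0.223 ff 58.7 j [-29.  36.  50. 120. -41.  43. -49.]
shift units [-0.02 -0.01  0.39] rot units [ 0.    0.01 -0.  ] 
[230.2, 197.5]
[[261.05904245 178.46909341]]
[[258.06221347 177.74065965]]
[258 177]
[[288 279 270 280 254 243 278 329 323 315 389 424 430 428 425 427 431 428 427 426 427 419 415 422 411 376 375 356 356 358]
 [307 319 298 280 252 251 265 302 281 291 376 418 427 427 421 424 432 427 427 428 424 416 422 432 432 420 427 426 421 402]
 [342 371 359 315 263 272 275 266 236 279 376 418 422 418 423 422 421 422 421 415 419 429 418 428 432 430 437 435 431 436]
 [365 377 367 314 279 280 273 242 224 269 355 416 416 423 423 420 427 424 422 421 414 412 419 420 432 428 440 428 437 428]
 [324 312 317 301 270 270 248 222 226 265 348 405 415 413 418 427 414 419 417 415 420 419 417 422 434 433 429 429 432 427]
 [276 274 269 266 270 265 233 220 229 288 365 405 416 423 421 420 425 420 414 416 421 424 430 431 430 428 440 438 427 432]
 [259 275 264 270 266 255 238 230 244 322 405 444 4
[... 971 characters left out ...]
481 471 490 486 492 484 495 490 486 472 407 332 299 344 399 415 418 424 420 424 417]
 [212 355 461 483 483 490 482 482 475 479 485 490 484 485 489 484 490 486 420 324 289 335 402 428 422 418 423 422 421 422]
 [330 441 482 489 481 485 480 479 483 485 493 489 491 487 488 491 485 447 352 294 329 400 426 435 438 428 427 435 432 427]
 [441 477 487 480 481 476 468 478 476 490 489 489 494 485 494 493 467 381 293 326 389 422 431 437 445 436 440 437 430 432]
 [479 494 482 479 474 484 475 485 488 495 488 494 488 494 496 473 400 315 297 374 418 435 442 437 445 427 433 437 433 433]
 [486 487 489 484 484 480 484 488 488 495 481 491 493 488 467 414 321 299 361 409 429 435 433 434 435 441 440 441 439 429]]
```

```bash
python3 -m creep '{"hand":[-1,-1,-1,-1],"xyz":[[-0.02,-0.01,0.39],[0,0,0],[0,0,0],[0,0,0]],"delta_rot":[[0,0,0],[0,0,0],[0,0,0],[0,0,0]]}' |grep -E "pos|t_f"; python3 -m creep '{"hand":[-1,-1,-1,-1],"xyz":[[0.15,0,0],[0.15,0,0],[0,0,0],[0,0,0]],"delta_rot":[[0,0,0],[0,0,0],[0,0,0],[0,0,0]]}' |grep -E "pos|t_f"; python3 -m creep '{"hand":[-1,-1,-1],"xyz":[[0.1,0,0],[0.0,0,0],[0,0,0]],"delta_rot":[[0,0,0],[0,0,0],[0,0,0]]}' |grep -E "pos|t_f";python3 -m creep '{"hand":[-1,-1,-1],"xyz":[[0.1,0,0],[0.0,0,0],[0,0,0]],"delta_rot":[[0,0,0],[0,0,0],[0,0,0]]}' |grep -E "pos|t_f"; python3 -c "
from h import *
st();print('rel',[(round(float(x),4)) for x in R.from_euler('z',7,degrees=True).apply(get_obs()['eef_pos']-[.5845,-.0728,.1302])])"
```

```text
eef_pos: [0.4614, -0.0569, 0.1306]
contact_force: [0.2, 0.7, 0.0]
eef_pos: [0.4758, -0.0584, 0.1299]
contact_force: [-0.6, 0.6, -1.7]
eef_pos: [0.4808, -0.059, 0.13]
contact_force: [-0.1, -0.1, -0.7]
eef_pos: [0.4858, -0.0597, 0.13]
contact_force: [-0.0, 0.1, 0.1]
G [ 0.4859 -0.0597  0.166 ] t 86.88 xyz [ 0.4858 -0.0597  0.13  ] rpy [-1.8e+02  1.0e-01 -7.0e+00] F [-0.   0.1  0.1] gap 0.217 ff 58.7 j [-27.  39.  48. 118. -44.  43. -48.]
rel [-0.0995, 0.001, -0.0002]
```

```bash
for i in 1; do python3 -m creep '{"hand":[-1,-1,-1],"xyz":[[0.1,0.02,0],[0.0,0,0],[0,0,0]],"delta_rot":[[0,0,0],[0,0,0],[0,0,0]]}' |grep -E "pos|t_f";python3 -m creep '{"hand":[-1,-1,-1],"xyz":[[0.1,0,0],[0.0,0,0],[0,0,0]],"delta_rot":[[0,0,0],[0,0,0],[0,0,0]]}' |grep -E "pos|t_f";python3 -m creep '{"hand":[-1,-1,-1],"xyz":[[0.1,0,0],[0.0,0,0],[0,0,0]],"delta_rot":[[0,0,0],[0,0,0],[0,0,0]]}' |grep -E "pos|t_f"; done; python3 -c "
from h import *
st();print('rel',[(round(float(x),4)) for x in R.from_euler('z',7,degrees=True).apply(get_obs()['eef_pos']-[.5845,-.0728,.1302])])"
```

```text
eef_pos: [0.4907, -0.0613, 0.13]
contact_force: [0.7, 1.1, -0.8]
eef_pos: [0.4956, -0.0619, 0.13]
contact_force: [-0.0, -0.7, -0.9]
eef_pos: [0.5006, -0.0625, 0.13]
contact_force: [0.2, -0.1, -1.0]
G [ 0.5006 -0.0625  0.166 ] t 88.0 xyz [ 0.5006 -0.0625  0.13  ] rpy [-1.8e+02  1.0e-01 -7.0e+00] F [ 0.2 -0.1 -1. ] gap 0.221 ff 58.7 j [-26.  40.  48. 116. -43.  44. -49.]
rel [-0.0846, 0.0, -0.0002]
```

```bash
python3 -m creep '{"hand":[-1,-1,-1,-1],"xyz":[[0.1,0,0],[0.1,0,0],[0,0,0],[0,0,0]],"delta_rot":[[0,0,0],[0,0,0],[0,0,0],[0,0,0]]}' |grep -E "pos|t_f";python3 -m creep '{"hand":[-1,-1,-1,-1],"xyz":[[0.1,0,0],[0.1,0,0],[0,0,0],[0,0,0]],"delta_rot":[[0,0,0],[0,0,0],[0,0,0],[0,0,0]]}' |grep -E "pos|t_f"; python3 -m creep '{"hand":[-1,-1,-1,-1],"xyz":[[0.1,0,0],[0.1,0,0],[0,0,0],[0,0,0]],"delta_rot":[[0,0,0],[0,0,0],[0,0,0],[0,0,0]]}' |grep -E "pos|t_f"; python3 -c "
from h import *
st();print('rel',[(round(float(x),4)) for x in R.from_euler('z',7,degrees=True).apply(get_obs()['eef_pos']-[.5845,-.0728,.1302])])"
```

```text
eef_pos: [0.5104, -0.0637, 0.1299]
contact_force: [0.4, 1.4, -1.4]
eef_pos: [0.5204, -0.0649, 0.1299]
contact_force: [0.1, 1.2, 1.3]
eef_pos: [0.5303, -0.0661, 0.1299]
contact_force: [-0.4, -0.1, -0.5]
G [ 0.5303 -0.0662  0.1659] t 89.5 xyz [ 0.5303 -0.0661  0.1299] rpy [-1.8e+02  1.0e-01 -7.0e+00] F [-0.4 -0.1 -0.5] gap 0.218 ff 58.7 j [-25.  42.  48. 111. -43.  47. -50.]
rel [-0.0546, -0.0, -0.0003]
```

```bash
python3 -m creep '{"hand":[-1,-1,-1],"xyz":[[0.08,0,0],[0,0,0],[0,0,0]],"delta_rot":[[0,0,0],[0,0,0],[0,0,0]]}' |grep -E "pos|t_f";python3 -m creep '{"hand":[-1,-1,-1],"xyz":[[0.06,0,0],[0,0,0],[0,0,0]],"delta_rot":[[0,0,0],[0,0,0],[0,0,0]]}' |grep -E "pos|t_f"; python3 -m creep '{"hand":[-1,-1,-1],"xyz":[[0.04,0,0],[0,0,0],[0,0,0]],"delta_rot":[[0,0,0],[0,0,0],[0,0,0]]}' |grep -E "pos|t_f"
```

```text
eef_pos: [0.5343, -0.0666, 0.13]
contact_force: [-0.8, 0.8, -0.1]
eef_pos: [0.5373, -0.067, 0.1299]
contact_force: [-0.1, -0.2, 0.1]
eef_pos: [0.5393, -0.0672, 0.13]
contact_force: [0.3, 0.8, -0.1]
```

```bash
python3 -m creep '{"hand":[-1,-1,-1],"xyz":[[0.04,0,0],[0,0,0],[0,0,0]],"delta_rot":[[0,0,0],[0,0,0],[0,0,0]]}' |grep -E "pos|t_f";python3 -m creep '{"hand":[-1,-1,-1],"xyz":[[0.04,0,0],[0,0,0],[0,0,0]],"delta_rot":[[0,0,0],[0,0,0],[0,0,0]]}' |grep -E "pos|t_f"; python3 -m creep '{"hand":[-1,-1,-1],"xyz":[[0.04,0,0],[0,0,0],[0,0,0]],"delta_rot":[[0,0,0],[0,0,0],[0,0,0]]}' |grep -E "pos|t_f"
```

```text
eef_pos: [0.5407, -0.0674, 0.1298]
contact_force: [-1.9, 0.4, 1.2]
eef_pos: [0.5408, -0.0674, 0.1295]
contact_force: [-6.8, -0.1, 1.7]
eef_pos: [0.5409, -0.0671, 0.1291]
contact_force: [-8.4, 0.3, 1.8]
```

```bash
python3 -m creep '{"hand":[-1,-0.3,-0.3,-0.3,-0.3],"xyz":[[-0.08,0,0],[0,0,0],[0,0,0],[0,0,0],[0,0,-0.3]],"delta_rot":[[0,0,0],[0,0,0],[0,0,0],[0,0,0],[0,0,0]]}' |grep -E "pos|t_f|gap";python3 -m creep '{"hand":[-0.3,-0.3,-0.3,-0.3,-0.3],"xyz":[[0,0,-0.5],[0,0,-0.9],[0,0,-0.9],[-0.9,0,0],[-0.9,0,0]],"delta_rot":[[0,0,0],[0,0,0],[0,0,0],[0,0,0],[0,0,0]]}'; python3 -c "
from h import *
S=shot('side');T=shot('top')
c,s=np.cos(np.radians(-7)),np.sin(np.radians(-7))
for cam,I in(('side',S),('top',T)):
  I=I.astype(int); m=(I.sum(2)<140).astype(np.uint8); exp=proj(cam,[.5845-.045*c,-.0728-.045*s,.157])[0]; print(cam,exp,blob(I,lambda g:(g.sum(2)<(130 if cam=='side' else 170)).astype(np.uint8),int(exp[0]),int(exp[1]),10))
  print([(round(x['conf'],2),x['pixel'],x['region'].sum()) for x in masks_of('pin',cam)][:2])
print(proj('side',[.5845+.034*c,-.0728+.034*s,.157]))
r=masks_of('scoop','side')
print([(round(x['conf'],2),x['pixel']) for x in masks_of('lid_knob','side')])
"
```

```text
eef_pos: [0.5408, -0.0673, 0.1448]
contact_force: [0.0, 0.3, -0.0]
finger_gap: 0.35
time_s: 93.0
eef_pos: [0.4515, -0.0571, 0.2613]
tcp_rot: [-180.0, -0.1, -7.0]
contact_force: [-1.2, 0.8, -0.1]
finger_gap: 0.352
finger_force: 0.0
side [258.13872459 168.24714447] (array([257.02702703, 169.56756757]), np.int32(74))
[(0.37, [229.0, 212.1], np.int64(4583))]Traceback (most recent call last):
  File "<string>", line 6, in <module>
    I=I.astype(int); m=(I.sum(2)<140).astype(np.uint8); exp=proj(cam,[.5845-.045*c,-.0728-.045*s,.157])[0]; print(cam,exp,blob(I,lambda g:(g.sum(2)<(130 if cam=='side' else 170)).astype(np.uint8),int(exp[0]),int(exp[1]),10))
                                                                                                                          ~~~~^^^^^^^^^^^^^^^^^^^^^^^^^^^^^^^^^^^^^^^^^^^^^^^^^^^^^^^^^^^^^^^^^^^^^^^^^^^^^^^^^^^^^^^^^^^^^^^^^
  File "h.py", line 74, in blob
    n,l,s,c=cv2.connectedComponentsWithStats(m); i=1+np.argmax(s[1:,4]); return c[i],s[i,4]
                                                     ~~~~~~~~~^^^^^^^^^
    return _wrapfunc(a, 'argmax', axis=axis, out=out, **kwds)
    return bound(*args, **kwds)
ValueError: attempt to get argmax of an empty sequence
```

```bash
python3 -m creep '{"hand":[0,0,0],"xyz":[[0,0,-0.8],[0,0,0],[0,0,0]],"delta_rot":[[0,0,0],[0,0,0],[0,0,0]]}' >/dev/null; python3 -c "
from h import *
shot('side')
for n,xy in(('scoop',[.513,.3085]),('funnel',[.508,-.295])):
  r=masks_of(n,'side'); print(n,fit(n,{'side':r[0]['region']},yaws=[-25,0,20],xy=xy))
print([(round(x['conf'],2),x['pixel']) for x in masks_of('chip_1','side')]); st()
"; python3 -c "
from station import *
print(sign_off())"
```

```text
scoop (array([0.513 , 0.3091]), -21.7, np.float64(0.062))
funnel (array([ 0.5107, -0.3013]), 13.8, np.float64(0.088))
[]
G [ 0.4519 -0.0565  0.3354] t 93.72 xyz [ 0.4518 -0.0565  0.2994] rpy [ 1.8e+02  1.0e-01 -7.0e+00] F [ 0.4  0.8 -0.3] gap 0.501 ff 0.0 j [-41.  24.  64. 110. -25.  61. -63.]
the job is handed in; nothing more can be done
None
```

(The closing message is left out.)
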